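# Filter change and seal check on the bench fume extractor

### The arm

A 7-joint arm with a two-finger parallel gripper is mounted at the origin on a cart in front of the work surface, level with it; the furniture and walls round the work are solid. World frame = base frame: x ahead of the robot, y to its left, z up, the work surface at z = 0. Lengths are in mm, angles in rad, forces in N, time in s.
With the tool pointing down it reaches from about 425 to 950 mm from the base axis. Payload 16.7 kg.
Tool frame: the origin (TCP) lies between the finger pads; the fingertips stand 8 mm ahead of it and the grasp point (between the pads) lies 11 mm behind it (ctrl.finger_overhang is the distance from the TCP to the fingertips, in mm); z points along the fingers, y is the direction in which the jaws open and shut (so a half turn about z gives the same grasp; the last joint's range is limited). The gripper opens to 94 mm and grips with 3 to 60 N. Pads are 16 mm wide; open, the fingers measure 119 mm over their backs; the gripper's body (75 mm by 177 mm) begins 78 mm behind the grasp point.
Start: joints at [-1.323, 0.426, 0.074, 1.606, -0.034, 1.111, -0.067], TCP at [260.867, 622.514, 213.467] pointing down, gripper open.
Joint ranges: [-2.85, 2.85], [-0.5, 2.14], [-1.23, 1.37], [0.21, 2.46], [-1.02, 4.16], [0.16, 2.05], [-2.73, 2.73]. Speed limits (rad/s): [1.89, 1.89, 2.39, 2.39, 3.01, 3.01, 3.01].

### API

Orientations are given as a unit quaternion [w, x, y, z].
In Python, from workcell import ctrl, vision gives the robot as it stands.
- The arm moves only by the tool servo_tool, never from a script. Its argument "series" is a list of rows, each a list of 3 entries, a list of its own where there are three numbers: the turn, a rotation vector about the tool's x, y, z scaled (see below), then the shift along the tool's x, y, z scaled (see below), then the opening, from 0 (shut) to 1 (fully open). In form: [[[ax, ay, az], [x, y, z], claw], ...]. A call has 1 to 12 rows; each row is the pose to reach, as a shift and turn from the pose commanded when the call began, along the tool's axes at that moment; what a row does not reach only later rows make up. The controller multiplies each number of a shift by 8 cm and each number of a turn by 90 degrees. A row lasts 1/8 s, in which the tool goes at most 62.5 mm and 10.7 degrees, less where a joint would pass 70% of its speed; a pose out of reach is approached as far as the arm can. A call with a number of a shift or a turn outside -1 to 1 is refused whole. A call with a gripper value outside its range is refused whole. The fingers move at their own pace and stop on an object; "force" is the grip in N (left out, the last holds). Time passes only in rows, so rows that repeat a pose let the fingers close. It gives the time, the measured TCP pose, the force and the opening at its end, in the units of the state.
- ctrl.sense(): the state, without advancing time (a new reading comes with each control period).
- vision.snapshot(name): name is "scene" or "top" or "wrist"; returns the picture (400x640x3 uint8, red, green, blue); there is no depth.
- vision.get_calibration(name): a dict with "vertical_fov" (degrees; the focal length in pixels is half the picture's height over the tangent of half this angle, whatever the lens; pixels are square), "cx", "cy" (the principal point, pixels), "eye" and "rotation" of the camera in the world. Camera axes: x right, y down, z forward; pixel columns grow to the right and rows downward; lengths in mm; the calibration is good to about 2 mm. A picture is of the moment at which its call begins: read the wrist's pose just before it. get_calibration takes no time and is no camera call; for the wrist camera it gives the pose at the moment of the call.
- ctrl.sign_off(): hands the job in, once; it reports no verdict.
The state is a dict: "t": time; "joint_pos": joint angles; "joint_vel": joint speeds; "tau": joint torques, N m; "tcp_pos": TCP position; "tcp_rot": TCP orientation; "contact_force": force on the tool from outside, world axes, zero at the start; "torque": the same for the moment, N m; "gripper_width": opening from 0.0 (shut) to 1.0 (fully open).
Only numpy, scipy, OpenCV 4.12 (cv2) and the standard library are available. Lean on these libraries where they do the work, as an engineer would, in place of code of your own. Each camera call takes 0.05 s, during which the arm holds its last target. There are 200 camera calls.

### The job

Fit the bench fume extractor with fresh filters: stand every white cartridge from the bench upright in a pocket of the open filter drawer, one to a pocket, and push the drawer fully home so that its catch holds. Then check the seal: take the leak pen from its stand and draw its sprung tip, lightly pressed in, along the groove between drawer head and housing in one slow pass of about 2 to 3 cm a second, from the front of the left side back to the corner, across the rear and forward along the right side. Hang the pen back in its stand, and leave the other things on the bench where they are.

Things in the scene. Friction and masses are not known exactly. Their poses are not given: they have to be found in the camera images.
- extractor: grey fume extractor, fixed: housing 236 mm wide, 120 mm deep, 90 mm tall, blower tower 150 mm tall behind it. Origin on the bench, 70 mm behind the housing's front face; x away from the robot, y left, z up. Its hood overhangs the tray when the drawer is home (64 mm free over the pocket floor); the hood's front edge is at x = -21 mm, the tray's centre then at x = +3 mm
- tray (a point): centre of the drawer's tray, on the pocket floor, 12 mm above the bench; axes as the extractor's; moves with the drawer. Four pockets, each 40 x 40 mm, in a row along y, centred at y = +64.5, +21.5, -21.5 and -64.5 mm, with 3 mm walls 22 mm tall. The rear face of the drawer's head, a block as tall as the housing, is 31 mm before this point
- drawer (a joint): filter drawer: 0 m = home, up to 0.085 m pulled out towards the robot. It rubs with about 1.5 N; a sprung roller catch resists with about 6 N more from 12 mm to 5 mm before home, then draws it home and holds it
- pull (a point): middle of the front of the black finger pull on the aluminium drawer head: a strip 90 mm wide, 12 mm tall, 10 mm proud of the face, its middle 63 mm above the bench; axes as the extractor's. The head is 182 mm wide, its face 9 to 86 mm above the bench
- seam0 (a point): point of the groove: front end of the left side; at -60, 94.5, 84.5 mm in the extractor's frame (as seen from the robot), 10 mm behind the front face. The groove, open to the top and there only with the drawer home, runs round the head in a U, straight sides meeting at right angles (head corners rounded, 6 mm), 7 mm wide, lips rounded to 4 mm radius, floor (black seal) 8 mm below the 90 mm tall top faces. Seam points lie on its centre line, 2.5 mm above the seal
- seam1 (a point): point of the groove: left rear corner; at -24.5, 94.5, 84.5 mm in the extractor's frame, on its centre line, 2.5 mm above the seal
- seam2 (a point): point of the groove: left part of the rear side; at -24.5, 47, 84.5 mm in the extractor's frame, on its centre line, 2.5 mm above the seal
- seam3 (a point): point of the groove: middle of the rear side; at -24.5, 0, 84.5 mm in the extractor's frame, on its centre line, 2.5 mm above the seal
- seam4 (a point): point of the groove: right part of the rear side; at -24.5, -47, 84.5 mm in the extractor's frame, on its centre line, 2.5 mm above the seal
- seam5 (a point): point of the groove: right rear corner; at -24.5, -94.5, 84.5 mm in the extractor's frame, on its centre line, 2.5 mm above the seal
- seam6 (a point): point of the groove: front end of the right side; at -60, -94.5, 84.5 mm in the extractor's frame, on its centre line, 2.5 mm above the seal
- cart0_mid (a point): white filter cartridge: body 34 x 34 x 30 mm with black carbon slots (its lowest 5 mm narrowed to 30 x 30 mm), and standing on its top an upright pull rib 10 mm thick (along its y), 28 mm long (along its x) and 20 mm tall; 50 mm tall in all, about 80 g. This point: its centre, 25 mm up; z is up. Absent in some runs
- cart1_mid (a point): white filter cartridge: body 34 x 34 x 30 mm with black carbon slots (its lowest 5 mm narrowed to 30 x 30 mm), and standing on its top an upright pull rib 10 mm thick (along its y), 28 mm long (along its x) and 20 mm tall; 50 mm tall in all, about 80 g. This point: its centre, 25 mm up; z is up. Absent in some runs
- cart2_mid (a point): white filter cartridge: body 34 x 34 x 30 mm with black carbon slots (its lowest 5 mm narrowed to 30 x 30 mm), and standing on its top an upright pull rib 10 mm thick (along its y), 28 mm long (along its x) and 20 mm tall; 50 mm tall in all, about 80 g. This point: its centre, 25 mm up; z is up. Absent in some runs
- cart3_mid (a point): white filter cartridge: body 34 x 34 x 30 mm with black carbon slots (its lowest 5 mm narrowed to 30 x 30 mm), and standing on its top an upright pull rib 10 mm thick (along its y), 28 mm long (along its x) and 20 mm tall; 50 mm tall in all, about 80 g. This point: its centre, 25 mm up; z is up. Absent in some runs
- pen: leak pen, 120 mm long, 80 g, hanging upright in the stand; origin at the point of its uncompressed tip, z up along the pen. From the point upwards: steel needle with a ball 5 mm across, bright tapered nose to 58 mm (18 mm across there), black collar 29 mm across from 58 to 64 mm, black square grip 16 x 16 mm from 64 to 106 mm (flats square to x and y), round head 25 mm across to 120 mm
- pen_grip (a point): middle of the pen's square grip, on the pen's axis 85 mm above the point of its tip; axes as the pen's
- pen_ball (a point): centre of the ball at the pen's tip (5 mm across), 2.5 mm above its point
- pen_tip (a joint): how far the sprung tip is pushed into the pen: 0 m free, 0.008 m at its stop; takes 1.0 N at first, 2.6 N at the stop
- stand_mouth (a point): centre of the mouth of the pen stand, 75 mm above the bench: an upright tube, 22 mm bore, 33 mm outside, on a round dark foot 84 mm across, fixed. The parked pen hangs with its nose in the tube and its collar on the rim, so that its point is 17 mm above the bench
- cap_press: green hand press, fixed, bystander behind the work: its lever knob (red, 40 mm) overhangs the bench 0.14 m in front of this origin (along its -x) at about 0.4 m height, so keep the wrist clear of it
- glue_can: glue can, bystander, 69 mm across and 76 mm tall, origin at the centre of its foot
- label_roll: roll of labels, bystander, 68 mm across and 60 mm tall, origin at the centre of its foot
- tape_roll: roll of brown carton tape lying flat, bystander, 104 mm across and 48 mm tall, origin at the centre of its foot

How it is judged:
By the outcome, as a careful person would: the job done as asked, in the order asked, and still so for the second after the job is handed in, with the robot touching nothing.
Of cart0, cart1, cart2, cart3 only 2 to 4 are there at a start; the rules pass over those that are not, and their reading is None.
At some moment in a run one of cart0, cart1, cart2, cart3 may be knocked a few centimetres aside while the robot is not near it.
It also fails if it takes over 210 s, if anything falls off the work surface, if the arm or the gripper's body presses on something with over 40 N, if the wrist force passes 120 N, or if a joint passes its speed limit or range.

## Working session

There is one attempt and no reset: what is moved stays moved. The work goes in short steps, Python scripts to look and compute and a tool call to move; the robot and the scene stay as the last step left them, time stands still between calls to the robot, and variables do not carry over. Pictures are saved under pics/ and viewed, about 12 in all and at most 16, crops included, and the job is handed in when it is done.

Besides the shell and the picture viewer there is one more tool, called as a command line: name --argument value ..., lists and objects as JSON in quotes. servo_tool: Moves the arm, as the interface text tells. Shifts and turns lie within -1 to 1; 1 stands for 8 cm of shift or 90 degrees of turn. Its arguments: {"type":"object","properties":{"series":{"type":"array","items":{"type":"array"}},"force":{"type":"number"}},"required":["series"]}

```bash
ls; mkdir -p pics; cat > snap.py <<'E'
import cv2,sys
from workcell import ctrl,vision
for n in sys.argv[2:]:
    s=ctrl.sense(); cal=vision.get_calibration(n); im=vision.snapshot(n)
    cv2.imwrite(f'pics/{sys.argv[1]}_{n}.png',im[:,:,::-1])
    import pickle; pickle.dump(cal,open(f'pics/{sys.argv[1]}_{n}.pkl','wb'))
    print(n,cal)
print(s)
E
python3 snap.py a scene top wrist
```

```text
pics
scene {'vertical_fov': 49.99922968598364, 'cx': 317.8860075559165, 'cy': 202.40239712358417, 'eye': array([-163.25734604,  942.16004002,  678.76553811]), 'rotation': array([ 0.1813661 , -0.28626904,  0.79662976, -0.50053711])}
top {'vertical_fov': 44.020845334499946, 'cx': 316.17120342248944, 'cy': 198.25729341923736, 'eye': array([ 437.12943531,   -2.08066266, 1565.39164665]), 'rotation': array([-0.048624  ,  0.70943042, -0.70178616,  0.04289953])}
wrist {'vertical_fov': 67.37821176201696, 'cx': 322.15346015953264, 'cy': 196.88278109130374, 'eye': array([192.01760665, 650.6423087 , 384.48850172]), 'rotation': array([0.10742285, 0.82531778, 0.54986708, 0.0704066 ])}
{'t': 0.1, 'joint_pos': array([-1.32350676,  0.42664748,  0.07387864,  1.60651627, -0.03404721,
        1.11077739, -0.06707585]), 'joint_vel': array([ 2.18833154e-04, -1.55112681e-03, -4.54331062e-05, -1.36796109e-03,
       -1.15826921e-03,  9.14396396e-04,  9.28686974e-04]), 'tau': array([ 5.96329672e-03, -9.37455153e+01,  3.67632531e+00, -4.55036938e+01,
       -4.85230470e-02,  1.68035296e-02, -8.57999026e-06]), 'tcp_pos': array([260.77374123, 622.19967652, 212.87287367]), 'tcp_rot': array([-4.18498679e-05,  1.97099032e-01,  9.80383433e-01, -5.43414154e-04]), 'contact_force': array([ 0.26235421,  0.07670568, -0.22252506]), 'torque': array([-0.0122289 ,  0.01284758,  0.01187793]), 'gripper_width': 0.9963534106854215}
```

View pics/a_top.png

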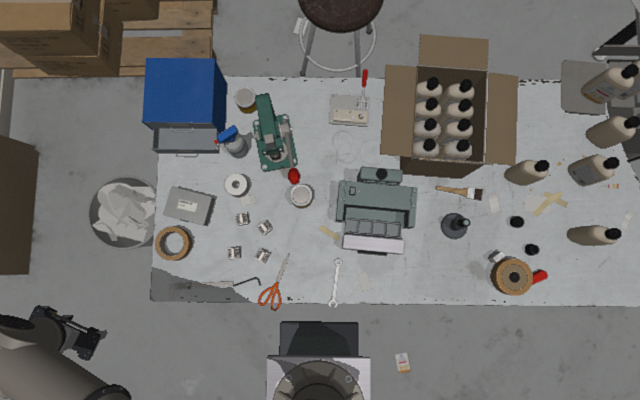

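View pics/a_scene.png

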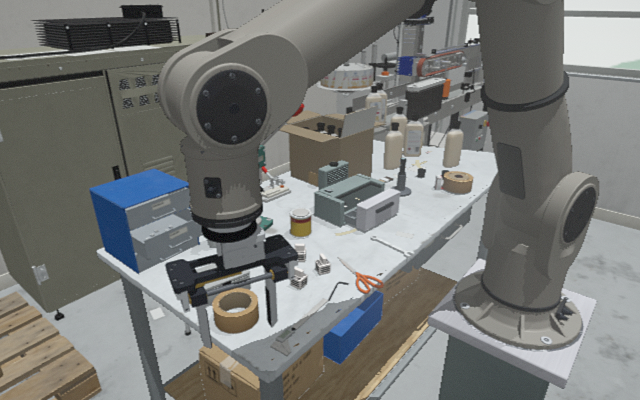

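```bash
cat > geo.py <<'E'
import numpy as np,pickle,cv2
from scipy.spatial.transform import Rotation as R
def load(n): return cv2.imread(f'pics/{n}.png'),pickle.load(open(f'pics/{n}.pkl','rb'))
def rot(q): return R.from_quat(np.roll(q,-1)).as_matrix()
def foc(c): return 200/np.tan(np.radians(c['vertical_fov']/2))
def proj(c,P):
    p=(np.atleast_2d(P)-c['eye'])@rot(c['rotation']); return p[:,:2]/p[:,2:]*foc(c)+[c['cx'],c['cy']]
def ray(c,uv):
    uv=np.atleast_2d(uv); d=np.c_[(uv-[c['cx'],c['cy']])/foc(c),np.ones(len(uv))]@rot(c['rotation']).T; return d
def plane(c,uv,z):
    d=ray(c,uv); return c['eye']+d*((z-c['eye'][2])/d[:,2:])
def tri(cs,uvs):
    A=np.zeros((3,3));b=np.zeros(3)
    for c,u in zip(cs,uvs):
        d=ray(c,u)[0];d/=np.linalg.norm(d);M=np.eye(3)-np.outer(d,d);A+=M;b+=M@c['eye']
    return np.linalg.solve(A,b)
E
python3 - <<'E'
from geo import *
np.set_printoptions(precision=1,suppress=True)
i,c=load('a_top'); s,cs=load('a_scene'); w,cw=load('a_wrist')
print(rot(c['rotation']))
print(proj(c,[[260,622,213],[0,0,0]]),proj(cs,[[260,622,213],[260,622,0],[0,0,0]]))
for n,uv,z in [('c',(243,218),40),('c',(265,227),40),('c',(234,253),40),('c',(264,255),40),('pen',(458,221),120),('trayL',(338,230),90),('tape',(173,243),48),('headl',(343,248),86),('headr',(402,251),86),('can',(301,195),76),('knob',(294,176),400)]: print(n,plane(c,uv,z))
# warm view
big=np.vstack([np.hstack([cv2.resize(i[200:280,220:320],(400,320),interpolation=2),cv2.resize(i[165:265,325:475],(400,267),interpolation=2)[:267] if 0 else cv2.resize(i[165:265,325:450],(400,320),interpolation=2)]),
 cv2.resize(w,(800,500))[:280]])
cv2.imwrite('pics/mix1.png',big); print(big.shape)
cv2.imwrite('pics/w1.png',w)
E
```

```text
[[ 0.  -1.   0.1]
 [-1.  -0.   0. ]
 [-0.  -0.1 -1. ]]
[[ 85.9 326.8]
 [317.7 408.5]] [[240.3 328.6]
 [250.  421.6]
 [514.2 305.9]]
c [[571.8 237.3  40. ]]
c [[544.6 168.4  40. ]]
c [[463.7 261.7  40. ]]
c [[458.7 169.4  40. ]]
pen [[ 562.6 -404.5  120. ]]
trayL [[534.5 -55.2  90. ]]
tape [[492.  448.4  48. ]]
headl [[481.3 -70.5  86. ]]
headr [[ 474.4 -245.7   86. ]]
can [[640.6  57.3  76. ]]
knob [[642.   61.8 400. ]]
(600, 800, 3)
```

View pics/mix1.png

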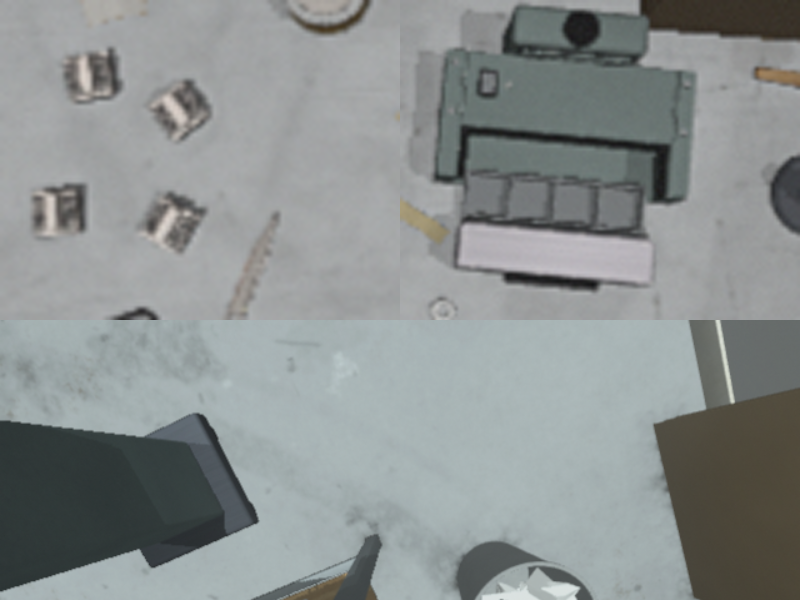

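servo_tool --series '[[[0,0,-0.1],[0,0,-0.2],1],[[0,0,-0.2],[0,0,-0.4],1],[[0,0,-0.252],[0,0,-0.6],1],[[0,0,-0.252],[0,0,-0.6],1]]'

```text
t: 0.65
tcp_pos: [261.1, 622.9, 262.3]
tcp_rot: [0.0, 0.001, 1.0, 0.001]
contact_force: [1.3, 0.0, 0.1]
gripper_width: 1.001
```

servo_tool --series '[[[0,0,0],[-0.25,-0.5,0],1],[[0,0,0],[-0.5,-1,0],1]]'

```text
t: 0.9
tcp_pos: [300.8, 541.2, 260.1]
tcp_rot: [-0.0, 0.001, 1.0, -0.001]
contact_force: [1.0, 0.0, 0.5]
gripper_width: 0.997
```

servo_tool --series '[[[0,0,0],[-0.25,-0.5,0],1],[[0,0,0],[-0.5,-1,0],1]]'

```text
t: 1.15
tcp_pos: [341.1, 460.7, 260.5]
tcp_rot: [-0.0, 0.002, 1.0, -0.0]
contact_force: [0.6, 1.3, 0.4]
gripper_width: 0.998
```

servo_tool --series '[[[0,0,0],[-0.25,-0.5,0],1],[[0,0,0],[-0.5,-1,0],1]]'

```text
t: 1.4
tcp_pos: [380.9, 380.7, 260.6]
tcp_rot: [-0.0, 0.002, 1.0, -0.0]
contact_force: [-0.5, -0.5, 0.5]
gripper_width: 1.0
```

servo_tool --series '[[[0,0,0],[-0.25,-0.5,0],1],[[0,0,0],[-0.5,-1,0],1]]'

```text
t: 1.65
tcp_pos: [420.7, 300.8, 260.7]
tcp_rot: [-0.0, 0.002, 1.0, -0.0]
contact_force: [-0.3, 0.6, 0.3]
gripper_width: 1.001
```

servo_tool --series '[[[0,0,0],[-0.25,-0.5,0],1],[[0,0,0],[-0.5,-1,0],1],[[0,0,0],[-0.5,-1,0],1]]'

```text
t: 2.02
tcp_pos: [461.5, 219.1, 260.8]
tcp_rot: [-0.0, 0.004, 1.0, -0.0]
contact_force: [-0.5, -0.2, -0.4]
gripper_width: 1.001
```

```bash
python3 snap.py b wrist; python3 -c "
from geo import *
np.set_printoptions(precision=3,suppress=True)
from workcell import ctrl
i,c=load('b_wrist');s=ctrl.sense();T=rot(s['tcp_rot']);print(T.T@rot(c['rotation']),T.T@(c['eye']-s['tcp_pos']));print(plane(c,[[0,0],[640,0],[640,400],[0,400],[320,200]],0)); print(T, proj(c,s['tcp_pos']))"
```

```text
wrist {'vertical_fov': 67.37821176201696, 'cx': 322.15346015953264, 'cy': 196.88278109130374, 'eye': array([386.99735094, 219.64042392, 432.50038189]), 'rotation': array([0.09151848, 0.70368244, 0.69887785, 0.08958317])}
{'t': 2.025, 'joint_pos': array([-0.78028065,  0.10933795,  0.22961174,  1.92155114, -0.02706388,
        1.11442603,  1.02237871]), 'joint_vel': array([-0.03795163,  0.00857377, -0.05706999, -0.01021411, -0.01113576,
        0.00171555, -0.04083444]), 'tau': array([  3.0228319 , -56.84375882,   4.47899267, -45.26934743,
         0.35529778,   0.15542347,   1.42955773]), 'tcp_pos': array([461.45717022, 219.10229166, 260.84637424]), 'tcp_rot': array([-1.66056320e-04,  4.18598804e-03,  9.99991135e-01, -4.23923954e-04]), 'contact_force': array([-0.46585072, -0.22727244, -0.44001454]), 'torque': array([ 0.04591718, -0.00094713,  0.00944443]), 'gripper_width': 1.0008096129606059}
[[-0.001 -0.967 -0.255]
 [ 1.    -0.001 -0.002]
 [ 0.001 -0.255  0.967]] [  73.724   -1.944 -171.645]
[[ 238.618 -190.413    0.   ]
 [ 244.891  623.27     0.   ]
 [ 884.138  790.129    0.   ]
 [ 878.358 -370.129    0.   ]
 [ 505.372  214.785    0.   ]]
[[-1.     0.006 -0.001]
 [ 0.006  1.    -0.   ]
 [ 0.001 -0.    -1.   ]] [[325.868 241.664]]
```

View pics/b_wrist.png

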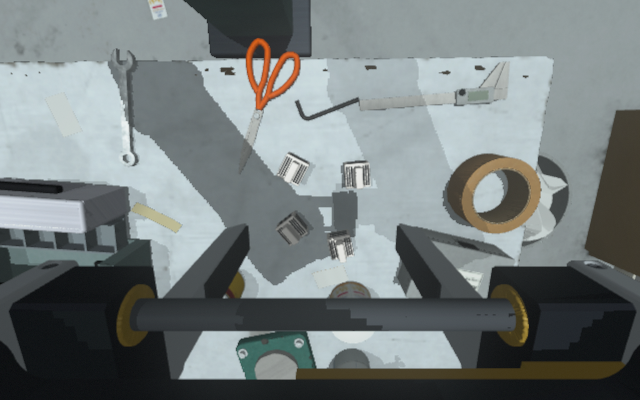

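```bash
python3 - <<'E'
from geo import *
i,c=load('b_wrist'); v=cv2.resize(i[145:265,268:388],(600,600),interpolation=cv2.INTER_NEAREST)
g=v.astype(float)/255; v=(255*np.clip(g*1.0,0,1)**0.7).astype(np.uint8)
cv2.imwrite('pics/crop_b.png',v)
E
```

```text
(no output)
```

View pics/crop_b.png

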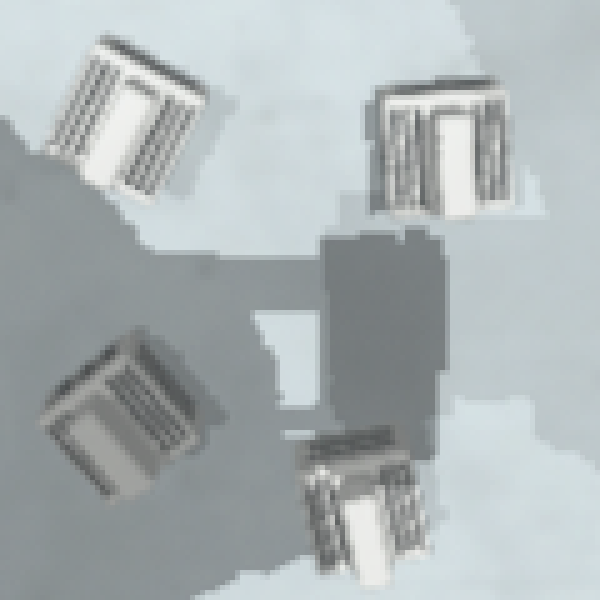

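```bash
python3 - <<'E'
from geo import *
np.set_printoptions(precision=1,suppress=True)
i,c=load('b_wrist')
Q={'A':[(100,45),(208,95),(150,198),(45,150)],'B':[(383,92),(508,88),(512,208),(388,212)],'C':[(125,348),(197,440),(115,499),(45,415)],'D':[(303,475),(410,465),(425,550),(322,570)]}
rib={'A':[(140,88),(95,180)],'B':[(455,115),(458,217)],'C':[(82,415),(130,485)],'D':[(362,500),(374,583)]}
f=lambda p:np.array(p)/5+[268,145]
for k in Q:
    P=plane(c,f(Q[k]),30)[:,:2]; r=plane(c,f(rib[k]),50)[:,:2]
    L=[np.linalg.norm(P[j]-P[j-1]) for j in range(4)]
    d=r[1]-r[0]; e=P[2]-P[1]; e2=P[1]-P[0]
    print(k,P.mean(0),np.array(L),'rib',r.mean(0),np.linalg.norm(d),'yaw rib %.1f edges %.1f %.1f'%tuple(np.degrees(np.arctan2(q[1],q[0])) for q in (d,e,e2)))
E
```

```text
A [454.1 179.1] [32.6 31.7 32.7 31.3] rib [453.8 178.9] 26.95883562089679 yaw rib -27.4 edges -30.1 64.5
B [462.4 266.5] [33.2 33.7 33.2 34.1] rib [462.8 266.6] 26.9596864085548 yaw rib 3.0 edges 3.8 91.5
C [541.6 174.9] [30.8 34.1 30.1 32.3] rib [541.  172.9] 23.95364777137674 yaw rib 31.1 edges -53.1 35.4
D [569.7 245. ] [30.5 30.9 27.1 30.7] rib [568.6 244.6] 25.308679222275007 yaw rib 8.1 edges 10.2 95.4
```

servo_tool --series '[[[0,0,-0.033],[-0.005,0.3,0.4],0.4],[[0,0,-0.033],[-0.013,0.593,0.9],0.4],[[0,0,-0.033],[-0.013,0.593,1],0.4]]'

```text
t: 2.45
tcp_pos: [459.3, 271.5, 178.6]
tcp_rot: [-0.002, -0.027, 1.0, -0.001]
contact_force: [0.9, -0.2, 0.7]
gripper_width: 0.716
```

servo_tool --series '[[[0,0,0],[0,0,0.5],0.4],[[0,0,0],[0,0,1],0.4],[[0,0,0],[0,0,1],0.4],[[0,0,0],[0,0,1],0.4]]'

```text
t: 2.95
tcp_pos: [462.2, 270.2, 103.0]
tcp_rot: [0.0, -0.025, 1.0, 0.0]
contact_force: [0.3, 0.0, 0.3]
gripper_width: 0.401
```

```bash
python3 snap.py c wrist | tail -1 | head -c 400; python3 - <<'E'
from geo import *
from workcell import ctrl
s=ctrl.sense(); print(s['tcp_pos'],s['tcp_rot'],s['gripper_width'])
i,c=load('c_wrist'); print(proj(c,[[454,179,50],[462.5,266.5,50],[541,174,50],[569,245,50]]))
E
```

```text
-2.54441280e-02,  3.33217357e-02, -5.88229130e-03]), 'tcp_pos': array([462.15026544, 270.15389345, 103.00607073]), 'tcp_rot': array([ 4.91301763e-04, -2.51750685e-02,  9.99682874e-01,  3.55029584e-04]), 'contact_force': array([0.33936853, 0.03172215, 0.34243363]), 'torque': array([ 0.0203892 , -0.01640771,  0.00299629]), 'gripper_width': 0.40145621035383017}
[462.36888225 270.32801112 103.2990489 ] [ 8.55586804e-04 -2.52175877e-02  9.99681391e-01  6.76638942e-04] 0.39898055202345517
[[205.7900395  200.10103191]
 [317.83049238 216.03080886]
 [204.72504955 298.34149401]
 [287.52297616 330.1085719 ]]
```

View pics/c_wrist.png

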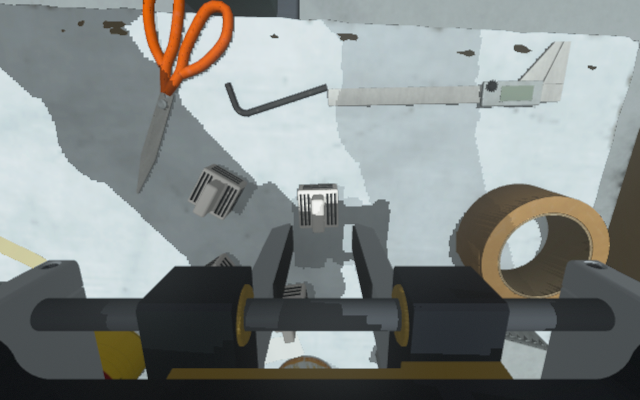

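servo_tool --series '[[[0,0,0],[0,-0.047,0.2],0.4],[[0,0,0],[0,-0.047,0.45],0.4],[[0,0,0],[0,-0.047,0.7],0.4],[[0,0,0],[0,-0.047,0.79],0.4],[[0,0,0],[0,-0.047,0.79],0.4]]'

```text
t: 3.62
tcp_pos: [461.7, 265.7, 38.1]
tcp_rot: [-0.0, -0.025, 1.0, -0.0]
contact_force: [0.1, -0.3, 0.4]
gripper_width: 0.403
```

servo_tool --force 20 --series '[[[0,0,0],[0,0,0],0.0],[[0,0,0],[0,0,0],0.0],[[0,0,0],[0,0,0],0.0],[[0,0,0],[0,0,0],0.0],[[0,0,0],[0,0,0],0.0]]'

```text
t: 4.25
tcp_pos: [461.9, 266.2, 38.6]
tcp_rot: [0.0, -0.025, 1.0, 0.0]
contact_force: [-1.6, -0.6, 5.8]
gripper_width: 0.104
```

servo_tool --series '[[[0,0,0.033],[0,0,-0.3],0.0],[[0,0,0.033],[0,0,-0.7],0.0],[[0,0,0.033],[0,0,-1],0.0]]'

```text
t: 4.62
tcp_pos: [461.8, 266.0, 119.3]
tcp_rot: [0.0, 0.001, 1.0, 0.0]
contact_force: [0.3, 0.4, -1.5]
gripper_width: 0.103
```

servo_tool --series '[[[0,0,0],[0,-0.2,-0.5],0.0],[[0,0,0],[0,-0.5,-1],0.0],[[0,0,0],[0,-0.8,-1],0.0]]'

```text
t: 5.0
tcp_pos: [462.8, 202.0, 201.0]
tcp_rot: [0.002, 0.0, 1.0, 0.001]
contact_force: [-0.4, -0.1, -1.3]
gripper_width: 0.103
```

servo_tool --series '[[[0,0,0],[0,-0.5,0],0.0],[[0,0,0],[0,-1,0],0.0]]'

```text
t: 5.25
tcp_pos: [461.3, 120.8, 198.3]
tcp_rot: [-0.0, 0.0, 1.0, 0.0]
contact_force: [1.2, 0.1, -0.3]
gripper_width: 0.104
```

servo_tool --series '[[[0,0,0],[0,-0.5,0],0.0],[[0,0,0],[0,-1,0],0.0]]'

```text
t: 5.5
tcp_pos: [461.2, 40.7, 198.3]
tcp_rot: [-0.0, 0.0, 1.0, 0.0]
contact_force: [0.3, 0.2, -0.9]
gripper_width: 0.106
```

servo_tool --series '[[[0,0,0],[0,-0.5,0],0.0],[[0,0,0],[0,-1,0],0.0]]'

```text
t: 5.75
tcp_pos: [461.1, -39.3, 198.3]
tcp_rot: [0.0, 0.001, 1.0, 0.0]
contact_force: [0.3, -0.8, -1.0]
gripper_width: 0.106
```

servo_tool --series '[[[0,0,0],[0,-0.5,0],0.0],[[0,0,0],[0,-1,0],0.0],[[0,0,0],[0,-1,0],0.0],[[0,0,0],[0,-1,0],0.0]]'

```text
t: 6.25
tcp_pos: [461.2, -117.6, 198.1]
tcp_rot: [-0.0, 0.001, 1.0, 0.0]
contact_force: [-0.2, 0.4, -0.4]
gripper_width: 0.104
```

```bash
python3 snap.py d wrist | tail -1 | tail -c 400
```

```text
0.13825469,   0.06319727,   0.12482904]), 'tcp_pos': array([ 461.18892879, -117.57726075,  198.1326387 ]), 'tcp_rot': array([-2.12541717e-04,  5.38451347e-04,  9.99999828e-01,  9.46549240e-05]), 'contact_force': array([-0.23627226,  0.44417808, -0.39331299]), 'torque': array([ 0.01015931, -0.00895261,  0.00085672]), 'gripper_width': 0.10406516547726477}
```

View pics/d_wrist.png

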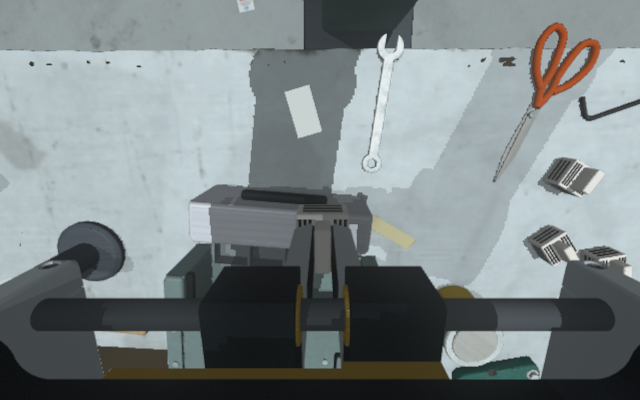

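servo_tool --series '[[[0,0,0],[-0.4,-0.25,0],0.0],[[0,0,0],[-0.75,-0.5,0],0.0],[[0,0,0],[-0.75,-0.5,0],0.0],[[0,0,0],[-0.75,-0.5,0],0.0]]'

```text
t: 6.8
tcp_pos: [520.9, -157.0, 197.9]
tcp_rot: [-0.001, 0.0, 1.0, 0.0]
contact_force: [-0.6, 0.4, -0.7]
gripper_width: 0.104
```

```bash
python3 snap.py e wrist | tail -1 | tail -c 330; python3 -c "
from geo import *
i,c=load('e_wrist'); cv2.imwrite('pics/crop_e.png',cv2.resize(i[80:260,180:420],(800,600),interpolation=cv2.INTER_CUBIC))"
```

```text
66474248e-02]), 'tcp_pos': array([ 520.86190806, -157.04902679,  197.92119055]), 'tcp_rot': array([-5.32089962e-04,  1.51984063e-06,  9.99999849e-01,  1.35019627e-04]), 'contact_force': array([-0.58980907,  0.42020425, -0.73242557]), 'torque': array([-0.02844343, -0.0073668 , -0.01352686]), 'gripper_width': 0.10375442299704889}
```

View pics/crop_e.png

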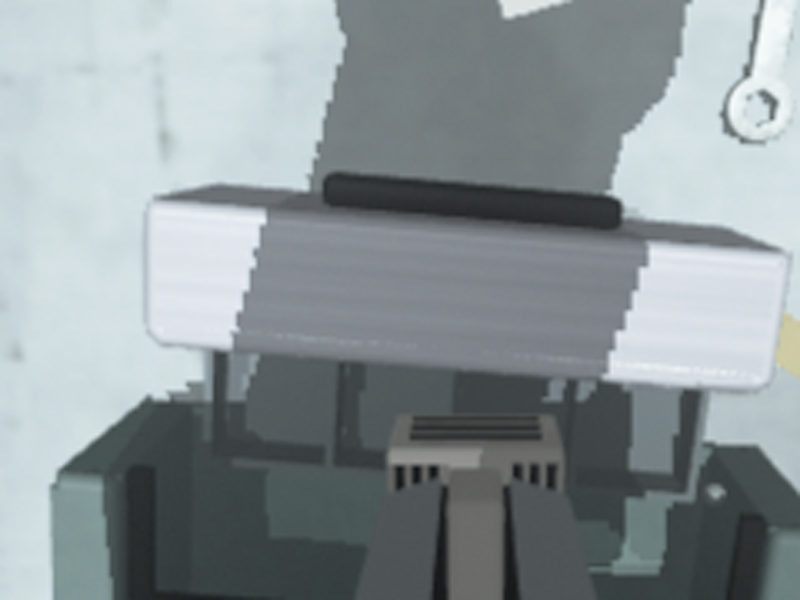

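```bash
cat > ex.py <<'E'
from geo import *
np.set_printoptions(precision=1,suppress=True)
i,c=load('e_wrist'); f=lambda p:np.array(p)/(10/3)+[180,80]
P=plane(c,f([(147,200),(790,250),(775,385),(147,335)]),90)[:,:2]
print(P,[np.linalg.norm(P[j]-P[j-1]) for j in range(4)])
H=plane(c,f([(55,485),]),90)[:,:2];print('housing right front top',H)
l=(P[0]+P[3])/2;r=(P[1]+P[2])/2 # image left = -y
d=l-r; d=r-l; yaw=np.arctan2(d[1],d[0])-np.pi/2; ex=np.array([np.cos(yaw),np.sin(yaw)]);ey=np.array([-ex[1],ex[0]])
hc=P.mean(0); print('yaw',np.degrees(yaw),'headc',hc,'edge yaws',[np.degrees(np.arctan2(*(q[::-1])))-90 for q in (P[1]-P[0],P[2]-P[3])])
t=hc+52*ex; print('tray',t)
for y in (64.5,21.5,-21.5,-64.5): print(t+y*ey)
print('H in tray frame',(H-t)@np.c_[ex,ey])
q=plane(c,f([(330,185),(622,210)]),67)[:,:2]; print('pull',q,q[1]-q[0])
# pocket dividers / floor rear edge check
print(proj(c,[[*(t+y*ey-20*ex),34] for y in (86,43,0,-43,-86)])*10/3-[600,800/3])
print(proj(c,[[*(t+y*ey+21.5*ex),34] for y in (86,43,0,-43,-86)])*10/3-[600,800/3])
E
python3 ex.py
```

```text
[[ 465.9 -247.5]
 [ 479.4  -69.3]
 [ 518.3  -70.5]
 [ 503.8 -250.6]] [np.float64(38.024431342422034), np.float64(178.689211006648), np.float64(38.87745938008845), np.float64(180.67990015372993)]
housing right front top [[ 549.2 -281.6]]
yaw -4.465482741600965 headc [ 491.8 -159.5] edge yaws [np.float64(-4.335804879077699), np.float64(-4.593731841174602)]
tray [ 543.7 -163.5]
[548.7 -99.2]
[ 545.4 -142.1]
[ 542. -185.]
[ 538.7 -227.8]
H in tray frame [[  14.7 -117.3]]
pull [[ 463.  -200.2]
 [ 470.3 -113.2]] [ 7.2 87. ]
[[708.6 378.8]
 [585.  369.2]
 [460.7 359.6]
 [335.8 349.9]
 [210.4 340.2]]
[[692.5 491.4]
 [572.5 482.4]
 [451.9 473.3]
 [330.7 464.2]
 [208.9 455. ]]
```

servo_tool --series '[[[0,0,0.05],[-0.1,-0.45,0],0.0],[[0,0,0.05],[-0.215,-0.885,0],0.0],[[0,0,0.05],[-0.215,-0.885,0.2],0.0],[[0,0,0.05],[-0.215,-0.885,0.6],0.0],[[0,0,0.05],[-0.215,-0.885,1],0.0],[[0,0,0.05],[-0.215,-0.885,1],0.0],[[0,0,0.05],[-0.215,-0.885,1],0.0]]'

```text
t: 7.72
tcp_pos: [538.7, -228.4, 119.3]
tcp_rot: [0.0, 0.04, 0.999, 0.0]
contact_force: [0.5, -0.2, -0.2]
gripper_width: 0.104
```

servo_tool --series '[[[0,0,0],[0,0,0.25],0.0],[[0,0,0],[0,0,0.45],0.0],[[0,0,0],[0,0,0.6],0.0],[[0,0,0],[0,0,0.7],0.0],[[0,0,0],[0,0,0.7],0.0]]'

```text
t: 8.35
tcp_pos: [538.3, -228.9, 61.9]
tcp_rot: [-0.0, 0.04, 0.999, 0.0]
contact_force: [0.2, -1.1, -0.6]
gripper_width: 0.103
```

servo_tool --series '[[[0,0,0],[0,0.01,0.05],0.0],[[0,0,0],[0,0.01,0.1],0.0],[[0,0,0],[0,0.01,0.135],0.0],[[0,0,0],[0,0.01,0.135],0.0]]'

```text
t: 8.85
tcp_pos: [538.4, -228.1, 51.3]
tcp_rot: [-0.0, 0.04, 0.999, -0.0]
contact_force: [0.1, -0.0, -0.2]
gripper_width: 0.104
```

servo_tool --series '[[[0,0,0],[0,0,0],0.3],[[0,0,0],[0,0,0],0.3],[[0,0,0],[0,0,0],0.3],[[0,0,0],[0,0,0],0.3]]'

```text
t: 9.35
tcp_pos: [538.6, -228.1, 51.6]
tcp_rot: [0.0, 0.04, 0.999, -0.0]
contact_force: [0.6, -1.0, 0.1]
gripper_width: 0.3
```

servo_tool --series '[[[0,0,0],[0,0,-0.3],0.3],[[0,0,0],[0,0,-0.7],0.3],[[0,0,0],[0,0,-1],0.4]]'

```text
t: 9.72
tcp_pos: [538.6, -228.3, 132.7]
tcp_rot: [0.0, 0.04, 0.999, -0.0]
contact_force: [1.0, 0.5, -1.1]
gripper_width: 0.372
```

servo_tool --series '[[[0,0,-0.05],[0,0,-0.4],0.4],[[0,0,-0.05],[0,0,-0.8],0.4],[[0,0,-0.05],[0,0,-0.8],0.4],[[0,0,-0.05],[0,0,-0.8],0.4],[[0,0,-0.05],[0,0,-0.8],0.4]]'

```text
t: 10.35
tcp_pos: [538.0, -227.9, 194.5]
tcp_rot: [-0.001, 0.001, 1.0, 0.0]
contact_force: [0.8, -0.5, -0.4]
gripper_width: 0.398
```

```bash
python3 snap.py f top wrist | tail -1 | tail -c 330; python3 -c "
from geo import *
i,c=load('f_wrist');j,_=load('f_top'); cv2.imwrite('pics/mix_f.png',np.vstack([cv2.resize(i[80:260,180:420],(800,600))[:320],cv2.resize(j[190:270,210:410],(800,320))[:280]]))"
```

```text
.02691076e-03]), 'tcp_pos': array([ 538.07664416, -227.93886356,  194.58095158]), 'tcp_rot': array([-7.43687366e-04,  5.46654189e-04,  9.99999572e-01,  6.03755854e-05]), 'contact_force': array([-0.22471528, -0.72310095, -0.15690216]), 'torque': array([-0.02919889,  0.0380576 ,  0.00237426]), 'gripper_width': 0.4008043775116326}
```

View pics/mix_f.png

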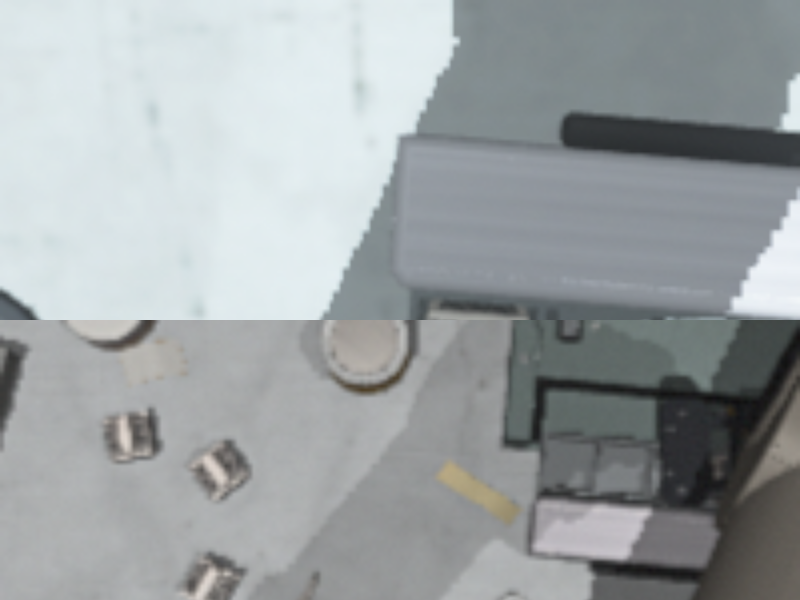

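servo_tool --series '[[[0,0,0],[0.09,0.42,0],0.4],[[0,0,0],[0.175,0.848,0],0.4]]'

```text
t: 10.7
tcp_pos: [524.0, -159.7, 194.9]
tcp_rot: [-0.001, 0.001, 1.0, -0.0]
contact_force: [0.6, 0.0, 0.3]
gripper_width: 0.401
```

servo_tool --series '[[[0,0,0],[0.09,0.42,0],0.4],[[0,0,0],[0.175,0.848,0],0.4]]'

```text
t: 10.95
tcp_pos: [510.2, -91.4, 195.1]
tcp_rot: [-0.0, 0.001, 1.0, -0.0]
contact_force: [0.5, -0.4, -0.0]
gripper_width: 0.402
```

servo_tool --series '[[[0,0,0],[0.09,0.42,0],0.4],[[0,0,0],[0.175,0.848,0],0.4]]'

```text
t: 11.2
tcp_pos: [496.2, -23.5, 195.2]
tcp_rot: [-0.0, 0.001, 1.0, -0.0]
contact_force: [0.5, 0.3, 0.1]
gripper_width: 0.399
```

servo_tool --series '[[[0,0,0],[0.09,0.42,0],0.4],[[0,0,0],[0.175,0.848,0],0.4]]'

```text
t: 11.45
tcp_pos: [482.3, 44.3, 195.2]
tcp_rot: [-0.0, 0.001, 1.0, -0.0]
contact_force: [-0.4, 0.2, -0.0]
gripper_width: 0.399
```

servo_tool --series '[[[0,0,0],[0.09,0.42,0],0.4],[[0,0,0],[0.175,0.848,0],0.4]]'

```text
t: 11.7
tcp_pos: [468.4, 112.1, 195.2]
tcp_rot: [-0.0, 0.001, 1.0, -0.0]
contact_force: [0.4, -0.9, 0.7]
gripper_width: 0.4
```

servo_tool --series '[[[0,0,0.1],[0.09,0.42,0],0.4],[[0,0,0.2],[0.175,0.848,0],0.4],[[0,0,0.311],[0.175,0.848,0],0.4],[[0,0,0.311],[0.175,0.848,0],0.4],[[0,0,0.311],[0.175,0.848,0],0.4]]'

```text
t: 12.32
tcp_pos: [454.9, 178.6, 195.3]
tcp_rot: [-0.0, 0.241, 0.971, -0.0]
contact_force: [-0.2, -0.1, 0.4]
gripper_width: 0.4
```

```bash
cat > near.py <<'E'
# near.py tag x y : wrist picture, body-top (z=30) square near the expected spot from its dark slots
import sys
from geo import *
np.set_printoptions(precision=1,suppress=True)
i,c=load(sys.argv[1]); e=np.array([float(sys.argv[2]),float(sys.argv[3])])
g=cv2.cvtColor(i,cv2.COLOR_BGR2GRAY); m=cv2.morphologyEx(g,cv2.MORPH_GRADIENT,np.ones((3,3)))
u=proj(c,[[*e,30]])[0]; r=45
x0,y0=(u-r).astype(int).clip(0); w=m[y0:y0+2*r,x0:x0+2*r]
b=(w>60).astype(np.uint8); b=cv2.morphologyEx(b,cv2.MORPH_CLOSE,np.ones((5,5))); b=cv2.morphologyEx(b,cv2.MORPH_OPEN,np.ones((7,7)))
n,L,st,ce=cv2.connectedComponentsWithStats(b)
for k in range(1,n):
    if st[k,4]>150:
        rc=cv2.minAreaRect(np.argwhere(L==k)[:,::-1].astype(np.float32)+[x0,y0])
        print(st[k,4],'px',ce[k]+[x0,y0],'->',plane(c,ce[k]+[x0,y0],30)[0],'rect',rc)
print('expected px',u)
E
python3 snap.py g wrist | tail -1 | tail -c 330; python3 near.py g_wrist 454 179; python3 near.py b_wrist 454 179; python3 near.py b_wrist 541.3 174; python3 near.py b_wrist 569 245;
```

```text
-1.97029822e-01]), 'tcp_pos': array([454.93065725, 178.58195031, 195.29237363]), 'tcp_rot': array([-9.67347946e-05,  2.40643591e-01,  9.70613525e-01, -1.93671143e-04]), 'contact_force': array([-0.21902245, -0.05114959,  0.40079216]), 'torque': array([-0.08179016, -0.02052415, -0.01994758]), 'gripper_width': 0.3996969626719166}
expected px [291.5 230. ]Traceback (most recent call last):
  File "near.py", line 13, in <module>
    rc=cv2.minAreaRect(np.argwhere(L==k)[:,::-1].astype(np.float32)+[x0,y0])
cv2.error: OpenCV(4.12.0) /io/opencv/modules/imgproc/src/convhull.cpp:143: error: (-215:Assertion failed) total >= 0 && (depth == CV_32F || depth == CV_32S) in function 'convexHull'

Traceback (most recent call last):
  File "near.py", line 13, in <module>
    rc=cv2.minAreaRect(np.argwhere(L==k)[:,::-1].astype(np.float32)+[x0,y0])
cv2.error: OpenCV(4.12.0) /io/opencv/modules/imgproc/src/convhull.cpp:143: error: (-215:Assertion failed) total >= 0 && (depth == CV_32F || depth == CV_32S) in function 'convexHull'

Traceback (most recent call last):
  File "near.py", line 13, in <module>
    rc=cv2.minAreaRect(np.argwhere(L==k)[:,::-1].astype(np.float32)+[x0,y0])
cv2.error: OpenCV(4.12.0) /io/opencv/modules/imgproc/src/convhull.cpp:143: error: (-215:Assertion failed) total >= 0 && (depth == CV_32F || depth == CV_32S) in function 'convexHull'
```

```bash
sed -i 's/.astype(np.float32)+\[x0,y0\])/.astype(np.float32))/; s/rc)$/rc[1:])/' near.py
python3 - <<'E'
from geo import *
from workcell import ctrl,vision
np.set_printoptions(precision=3,suppress=True)
s=ctrl.sense();c=vision.get_calibration('wrist');T=rot(s['tcp_rot'])
print(T.T@rot(c['rotation']),T.T@(c['eye']-s['tcp_pos']));i,c0=load('g_wrist');print(c0['eye'],c['eye'],s['tcp_pos'],proj(c,[454,179,30]))
E
python3 snap.py g2 wrist|tail -1|tail -c 50;python3 near.py g2_wrist 454 179; python3 near.py b_wrist 454 179; python3 near.py b_wrist 541.3 174; python3 near.py b_wrist 569 245;
```

```text
[[ 0.001 -0.967 -0.255]
 [ 1.     0.001 -0.   ]
 [ 0.001 -0.255  0.967]] [  74.303   -0.6   -171.632]
[388.997 212.866 366.946] [389.059 212.866 367.008] [454.976 178.604 195.369] [[322.764 183.83 ]]
02544549]), 'gripper_width': 0.39895937098541784}
506 px [318.1 177.1] -> [444.6 178.   30. ] rect ((31.0, 28.0), 90.0)
expected px [322.8 183.8]
607 px [293.4 167.6] -> [451.5 179.5  30. ] rect ((25.043960571289062, 31.752164840698242), 26.56505012512207)
expected px [293.1 169.4]
expected px [291.5 230. ]
401 px [340.9 247.1] -> [568.2 244.8  30. ] rect ((23.0, 22.0), 90.0)
expected px [341.  247.6]
```

```bash
python3 - <<'E'
from geo import *
i,c=load('g2_wrist'); g=cv2.cvtColor(i,cv2.COLOR_BGR2GRAY)
for y in range(150,216,1): print(y,''.join('%x'%(v//16) for v in g[y,296:350]))
p=[454,179]; a=np.radians(-28); r=np.array([np.cos(a),np.sin(a)]);n=np.array([-r[1],r[0]])
P=lambda x,y,z:[*(np.array(p)+x*r+y*n),z]
print(proj(c,[P(17*s,17*t,30) for s in(-1,1) for t in (-1,1)]+[P(14*s,5*t,50) for s in(-1,1) for t in (-1,1)]))
E
```

```text
150 dddddddddddddddddddddddddddddddddddddddddddddddddddddd
151 dddddddddddddddddddddddddddddddddddddddddddddddddddddd
152 ddddddddddddddddddddddddddddddddddddddddddcddcdddcdddc
153 ddddddddddddddddddddddddddddddddddddcccdcccccccccbcccc
154 ddddddddddddddddddddddddddddddddddccbbccbbbbbbbbbbbbbb
155 ddddddddddddddddddddddddddddddddddcbbbbbbbbbbbbbbbbbbb
156 dddddddddddddddddddddddddddddddddddbbbbbbbbbbbbbbbbbbb
157 dddddddddddddddddddddddddddddddddddbbbbbbbbbbbbbbbbbbb
158 ddddddddddddddddddddddddddddddddddcbbbbbbbbbbbbbbbbbbb
159 ddddddddddddddddddddddddddddddddddcbbbbbbbbbbbbbbbbbbb
160 dddddddddddddddddddddddddddddddddddbbbbbbbbbbbbbbbbbbb
161 ddddddddddddddddddddddddddddddddddcbbbbbbbbbbbbbbbbbbb
162 ddddddddddddddddddddddddddddddddddcbbbbbbbbbbbbbbbbbbb
163 ddddddddddddddddddddddddddddddddddcbbbbbbbbbbbbbbbbbbb
164 ddddddddddddddddddddddddddddddddddcbbbbbbbbbbbbbbbbbbb
165 dddddddddddddddddddddddddddddcdddccbbbbbbbbbbbbbbbbbbb
166 ddddddddddddddccccccccbbcccccbcccbbbbbbbbbbbbbbbbbbbbb
167 ddddddddddddca99788888768888888888888999abbbbbbbbbbbba
168 ddddddddddddb776444444444444444444
[... 2326 characters left out ...]
777777777777777777777777777777777777777777777777777787
209 777777777777777777777777777777777777777777777777777777
210 778877777777777777777777777777777777777777777777777777
211 777877777777777777777777777777777777777777777777777777
212 777877777777777777777777777777777777787777777777777777
213 877787777777777877777777777777777777777778777777777777
214 777778777777777777777777777777777777777777777777777777
215 777888878777777777777777777777777777777777777777777777
[[307.82627601 169.11916072]
 [337.80792241 169.21464478]
 [308.09271626 198.0816424 ]
 [337.33031435 198.17530218]
 [318.16434626 175.00764098]
 [327.49177705 175.03738169]
 [318.17298524 200.19008793]
 [327.29813095 200.21933164]]
```

servo_tool --series '[[[0,0,0],[0.013,0,0.4],0.4],[[0,0,0],[0.013,0,0.8],0.4],[[0,0,0],[0.013,0,1],0.4]]'

```text
t: 12.8
tcp_pos: [453.6, 178.9, 114.2]
tcp_rot: [-0.001, 0.242, 0.97, -0.001]
contact_force: [0.2, -0.2, 1.0]
gripper_width: 0.402
```

servo_tool --series '[[[0,0,0],[0,0,0.3],0.4],[[0,0,0],[0,0,0.6],0.4],[[0,0,0],[0,0,0.85],0.4],[[0,0,0],[0,0,0.95],0.4],[[0,0,0],[0,0,0.95],0.4]]'

```text
t: 13.42
tcp_pos: [454.2, 179.4, 39.6]
tcp_rot: [-0.0, 0.242, 0.97, -0.0]
contact_force: [1.1, 0.3, 0.1]
gripper_width: 0.397
```

servo_tool --force 20 --series '[[[0,0,0],[0,0,0],0.0],[[0,0,0],[0,0,0],0.0],[[0,0,0],[0,0,0],0.0],[[0,0,0],[0,0,0],0.0],[[0,0,0],[0,0,0],0.0]]'

```text
t: 14.05
tcp_pos: [454.0, 179.6, 39.6]
tcp_rot: [-0.0, 0.242, 0.97, 0.0]
contact_force: [-2.1, -0.1, 4.7]
gripper_width: 0.103
```

servo_tool --series '[[[0,0,0],[0,0,-0.3],0.0],[[0,0,-0.1],[0,0,-0.7],0.0],[[0,0,-0.2],[0,0,-1],0.0],[[0,0,-0.261],[0,0,-1],0.0],[[0,0,-0.261],[0,0,-1],0.0]]'

```text
t: 14.68
tcp_pos: [453.9, 179.5, 119.6]
tcp_rot: [0.0, 0.04, 0.999, 0.0]
contact_force: [0.6, -0.3, -0.4]
gripper_width: 0.109
```

servo_tool --series '[[[0,0,0],[-0.14,-0.45,-0.25],0.0],[[0,0,0],[-0.291,-0.89,-0.5],0.0]]'

```text
t: 14.92
tcp_pos: [471.2, 105.8, 159.4]
tcp_rot: [-0.001, 0.041, 0.999, -0.0]
contact_force: [-0.1, 0.2, -1.0]
gripper_width: 0.108
```

servo_tool --series '[[[0,0,0],[-0.14,-0.45,0],0.0],[[0,0,0],[-0.291,-0.89,0],0.0]]'

```text
t: 15.18
tcp_pos: [489.1, 32.7, 159.3]
tcp_rot: [-0.0, 0.041, 0.999, -0.0]
contact_force: [0.3, 0.5, -2.0]
gripper_width: 0.105
```

servo_tool --series '[[[0,0,0],[-0.14,-0.45,0],0.0],[[0,0,0],[-0.291,-0.89,0],0.0]]'

```text
t: 15.42
tcp_pos: [506.5, -40.2, 159.0]
tcp_rot: [-0.0, 0.041, 0.999, -0.0]
contact_force: [1.5, 0.1, -0.3]
gripper_width: 0.103
```

servo_tool --series '[[[0,0,0],[-0.14,-0.45,0],0.0],[[0,0,0],[-0.291,-0.89,0],0.0]]'

```text
t: 15.68
tcp_pos: [524.0, -113.0, 159.0]
tcp_rot: [-0.0, 0.041, 0.999, -0.0]
contact_force: [-0.0, -0.1, -1.1]
gripper_width: 0.104
```

servo_tool --series '[[[0,0,0],[-0.14,-0.45,0],0.0],[[0,0,0],[-0.291,-0.89,0],0.0],[[0,0,0],[-0.291,-0.89,0],0.0],[[0,0,0],[-0.291,-0.89,0],0.0],[[0,0,0],[-0.291,-0.89,0],0.0]]'

```text
t: 16.3
tcp_pos: [541.6, -183.4, 159.3]
tcp_rot: [-0.0, 0.039, 0.999, 0.0]
contact_force: [-0.1, 0.1, -0.8]
gripper_width: 0.102
```

servo_tool --series '[[[0,0,0],[0,-0.019,0.4],0.0],[[0,0,0],[0,-0.019,0.8],0.0],[[0,0,0],[0,-0.019,1],0.0]]'

```text
t: 16.68
tcp_pos: [541.1, -185.1, 78.2]
tcp_rot: [-0.001, 0.039, 0.999, 0.0]
contact_force: [0.9, 0.6, -0.8]
gripper_width: 0.106
```

servo_tool --series '[[[0,0,0],[0,0,0.1],0.0],[[0,0,0],[0,0,0.215],0.0],[[0,0,0],[0,0,0.215],0.0],[[0,0,0],[0,0,0.215],0.0]]'

```text
t: 17.18
tcp_pos: [541.9, -186.2, 62.8]
tcp_rot: [0.0, 0.04, 0.999, -0.0]
contact_force: [-0.5, 0.4, -1.0]
gripper_width: 0.107
```

servo_tool --series '[[[0,0,0],[0,0.012,0.05],0.0],[[0,0,0],[0,0.012,0.1],0.0],[[0,0,0],[0,0.012,0.135],0.0],[[0,0,0],[0,0.012,0.135],0.0]]'

```text
t: 17.68
tcp_pos: [541.8, -185.2, 51.4]
tcp_rot: [0.0, 0.04, 0.999, -0.0]
contact_force: [-0.3, -0.0, 0.8]
gripper_width: 0.106
```

servo_tool --series '[[[0,0,0],[0,0,0],0.3],[[0,0,0],[0,0,0],0.3],[[0,0,0],[0,0,0],0.3],[[0,0,0],[0,0,0],0.3]]'

```text
t: 18.18
tcp_pos: [541.7, -185.1, 51.5]
tcp_rot: [-0.0, 0.04, 0.999, -0.0]
contact_force: [0.3, -0.5, 0.2]
gripper_width: 0.297
```

servo_tool --series '[[[0,0,0],[0,0,-0.3],0.3],[[0,0,0],[0,0,-0.7],0.3],[[0,0,-0.05],[0,0,-1],0.4],[[0,0,-0.05],[0,0,-1],0.4]]'

```text
t: 18.68
tcp_pos: [542.7, -185.4, 133.1]
tcp_rot: [0.002, 0.0, 1.0, -0.0]
contact_force: [0.3, 0.2, -0.3]
gripper_width: 0.396
```

servo_tool --series '[[[0,0,0],[0,0.45,-0.35],0.4],[[0,0,0],[0,0.8975,-0.75],0.4]]'

```text
t: 18.92
tcp_pos: [540.9, -112.6, 190.8]
tcp_rot: [-0.001, 0.002, 1.0, -0.0]
contact_force: [0.3, -0.4, -0.0]
gripper_width: 0.397
```

servo_tool --series '[[[0,0,0],[0,0.45,0],0.4],[[0,0,0],[0,0.8975,0],0.4]]'

```text
t: 19.18
tcp_pos: [541.5, -40.2, 190.9]
tcp_rot: [-0.0, 0.001, 1.0, 0.0]
contact_force: [0.4, -0.3, -0.1]
gripper_width: 0.399
```

servo_tool --series '[[[0,0,0],[0,0.45,0],0.4],[[0,0,0],[0,0.8975,0],0.4]]'

```text
t: 19.42
tcp_pos: [541.4, 31.5, 190.5]
tcp_rot: [-0.001, 0.001, 1.0, -0.0]
contact_force: [0.2, 0.5, 0.6]
gripper_width: 0.398
```

servo_tool --series '[[[0,0,0],[0,0.45,0],0.4],[[0,0,0],[0,0.8975,0],0.4]]'

```text
t: 19.68
tcp_pos: [541.4, 103.2, 190.4]
tcp_rot: [-0.001, 0.001, 1.0, -0.0]
contact_force: [0.5, 0.3, 0.1]
gripper_width: 0.404
```

servo_tool --series '[[[0,0,-0.1],[0,0.45,0],0.4],[[0,0,-0.2],[0,0.8975,0],0.4],[[0,0,-0.3],[0,0.8975,0],0.4],[[0,0,-0.4],[0,0.8975,0],0.4],[[0,0,-0.4],[0,0.8975,0],0.4],[[0,0,-0.4],[0,0.8975,0],0.4],[[0,0,-0.4],[0,0.8975,0],0.4]]'

```text
t: 20.55
tcp_pos: [542.0, 173.8, 191.2]
tcp_rot: [-0.0, -0.307, 0.952, -0.0]
contact_force: [0.3, 0.1, 0.7]
gripper_width: 0.399
```

```bash
python3 snap.py h wrist|tail -1|tail -c 330; cat > dump.py <<'E'
# dump.py tag x y yaw: grey dump of window, predicted corners
import sys
from geo import *
np.set_printoptions(precision=0,suppress=True)
i,c=load(sys.argv[1]); x,y,a=map(float,sys.argv[2:5]); g=cv2.cvtColor(i,cv2.COLOR_BGR2GRAY)
a=np.radians(a); r=np.array([np.cos(a),np.sin(a)]);n=np.array([-r[1],r[0]])
P=lambda u,v,z:[*(np.array([x,y])+u*r+v*n),z]
print(proj(c,[P(17*s,17*t,30) for s in(-1,1) for t in (-1,1)]+[P(14*s,5*t,50) for s in(-1,1) for t in (-1,1)]))
u=proj(c,[P(0,0,30)])[0].astype(int)
for k in range(u[1]-28,u[1]+28): print(k,''.join('%x'%(v//16) for v in g[k,u[0]-32:u[0]+32]))
print('col0',u[0]-32)
E
python3 dump.py h_wrist 541.3 174 36
```

```text
02, -9.34313214e-02]), 'tcp_pos': array([541.99153941, 173.76661117, 191.24576431]), 'tcp_rot': array([-1.52025320e-04, -3.07336064e-01,  9.51601030e-01, -1.87686560e-05]), 'contact_force': array([0.27152669, 0.14595851, 0.66761356]), 'torque': array([ 0.12058174, -0.00617178, -0.01391037]), 'gripper_width': 0.3991734714423838}
[[307. 171.]
 [338. 171.]
 [308. 200.]
 [337. 200.]
 [318. 177.]
 [327. 177.]
 [318. 202.]
 [327. 202.]]
157 7778abdddddddccccdcccccccccccccccccccccccccccddddddddddddddddddd
158 777778bddddddccccccccccccccccccccccccccccddccddddddddddddddddddd
159 7777778abdddccccccccccccccccccccccccccccdddddddddddddddddddddddd
160 777777778bddcccccccccccccccccccccdccccccdddddddddddddddddddddddd
161 777777777addcccccccccccccccccccdddccccccdddddddddddddddddddddddd
162 7777777779dcccccccccccccccccdcddddccccccdddddddddddddddddddddddd
163 7777777779ccccccccccccccccccddddddcccccccddddddddddddddddddddddd
164 777777779bccccccccccccccccccdddddddcccccccdddddddddddddddddddddd
165 777777779cccccccccccccccccccdddddddccccccccddddddddddddddddddddd
166 777777778bccccccccccccccccddddddddcccccc
[... 2507 characters left out ...]
d
203 7777777777777777777777778bdcccba7776777777777777777777779bcddddd
204 77777777777777777777777779ccccb87777777777777777777777778bcdcddd
205 7777777777777777777777779bccccb97777777777777777777777778bcddccc
206 7777777777777777777777779cccccca7777777777777777777777779ccddccc
207 7777777777777777777777779cccccca7777777777777777777777779ddddcdd
208 777777777777777777777778bcccccca7777777777777777777777779ddddddd
209 777777777777777777777779ccccccca7777777777777777777777779ddddddd
210 777777777777777777777778bccccccb9777777777777777777777779ddddddd
211 777777777777777777777779bccccccb9777777777777777777777779ddddddd
212 77777777777777777777778bccccccb97776777777777777777777778abddddd
col0 290
```

servo_tool --series '[[[0,0,-0.028],[0,0,0.4],0.4],[[0,0,-0.028],[0,0,0.8],0.4],[[0,0,-0.028],[0,0,1],0.4]]'

```text
t: 20.98
tcp_pos: [541.4, 173.6, 110.1]
tcp_rot: [-0.001, -0.329, 0.944, -0.0]
contact_force: [0.7, -1.3, 0.8]
gripper_width: 0.398
```

servo_tool --series '[[[0,0,0],[0,0,0.3],0.4],[[0,0,0],[0,0,0.6],0.4],[[0,0,0],[0,0,0.8],0.4],[[0,0,0],[0,0,0.9],0.4],[[0,0,0],[0,0,0.9],0.4]]'

```text
t: 21.6
tcp_pos: [542.1, 173.8, 39.5]
tcp_rot: [-0.0, -0.329, 0.944, -0.0]
contact_force: [-0.7, 0.2, 0.2]
gripper_width: 0.403
```

servo_tool --force 20 --series '[[[0,0,0],[0,0,0],0.0],[[0,0,0],[0,0,0],0.0],[[0,0,0],[0,0,0],0.0],[[0,0,0],[0,0,0],0.0],[[0,0,0],[0,0,0],0.0]]'

```text
t: 22.22
tcp_pos: [542.1, 173.9, 39.6]
tcp_rot: [0.0, -0.329, 0.944, 0.0]
contact_force: [-0.4, -0.1, 2.0]
gripper_width: 0.108
```

servo_tool --series '[[[0,0,0],[0,0,-0.3],0.0],[[0,0,0.1],[0,0,-0.7],0.0],[[0,0,0.2],[0,0,-1],0.0],[[0,0,0.3],[0,0,-1],0.0],[[0,0,0.4],[0,0,-1],0.0],[[0,0,0.478],[0,0,-1],0.0],[[0,0,0.478],[0,0,-1],0.0]]'

```text
t: 23.1
tcp_pos: [541.9, 174.0, 119.4]
tcp_rot: [-0.0, 0.039, 0.999, -0.0]
contact_force: [-1.0, -1.2, -0.9]
gripper_width: 0.106
```

servo_tool --series '[[[0,0,0],[-0.04,-0.5,-0.25],0.0],[[0,0,0],[-0.089,-0.984,-0.5],0.0]]'

```text
t: 23.35
tcp_pos: [542.6, 93.9, 159.7]
tcp_rot: [-0.0, 0.037, 0.999, -0.0]
contact_force: [0.0, -0.5, 0.3]
gripper_width: 0.1
```

servo_tool --series '[[[0,0,0],[-0.04,-0.5,0],0.0],[[0,0,0],[-0.089,-0.984,0],0.0]]'

```text
t: 23.6
tcp_pos: [543.7, 14.5, 159.8]
tcp_rot: [0.0, 0.038, 0.999, 0.0]
contact_force: [0.3, -0.1, -1.2]
gripper_width: 0.102
```

servo_tool --series '[[[0,0,0],[-0.04,-0.5,0],0.0],[[0,0,0],[-0.089,-0.984,0],0.0]]'

```text
t: 23.85
tcp_pos: [544.4, -64.6, 159.6]
tcp_rot: [0.0, 0.038, 0.999, 0.0]
contact_force: [0.8, 0.4, 0.7]
gripper_width: 0.105
```

servo_tool --series '[[[0,0,0],[-0.04,-0.5,0],0.0],[[0,0,0],[-0.089,-0.984,0],0.0],[[0,0,0],[-0.089,-0.984,0],0.0],[[0,0,0],[-0.089,-0.984,0],0.0],[[0,0,0],[-0.089,-0.984,0],0.0]]'

```text
t: 24.48
tcp_pos: [545.5, -141.1, 159.4]
tcp_rot: [-0.0, 0.039, 0.999, 0.0]
contact_force: [-0.5, 0.4, -0.6]
gripper_width: 0.106
```

servo_tool --series '[[[0,0,0],[0,0,0.4],0.0],[[0,0,0],[0,0,0.8],0.0],[[0,0,0],[0,0,1],0.0]]'

```text
t: 24.85
tcp_pos: [544.9, -141.2, 78.1]
tcp_rot: [-0.001, 0.039, 0.999, 0.0]
contact_force: [-0.1, -0.7, -1.0]
gripper_width: 0.108
```

servo_tool --series '[[[0,0,0],[0,0,0.1],0.0],[[0,0,0],[0,0,0.215],0.0],[[0,0,0],[0,0,0.215],0.0],[[0,0,0],[0,0,0.215],0.0]]'

```text
t: 25.35
tcp_pos: [545.8, -142.4, 62.8]
tcp_rot: [0.0, 0.04, 0.999, -0.0]
contact_force: [0.2, -0.3, -0.4]
gripper_width: 0.104
```

servo_tool --series '[[[0,0,0],[0,0,0.05],0.0],[[0,0,0],[0,0,0.1],0.0],[[0,0,0],[0,0,0.135],0.0],[[0,0,0],[0,0,0.135],0.0]]'

```text
t: 25.85
tcp_pos: [545.5, -142.3, 51.4]
tcp_rot: [0.0, 0.04, 0.999, -0.0]
contact_force: [0.3, -0.4, -0.2]
gripper_width: 0.104
```

servo_tool --series '[[[0,0,0],[0,0,0],0.3],[[0,0,0],[0,0,0],0.3],[[0,0,0],[0,0,0],0.3],[[0,0,0],[0,0,0],0.3]]'

```text
t: 26.35
tcp_pos: [545.4, -142.3, 51.5]
tcp_rot: [-0.0, 0.04, 0.999, -0.0]
contact_force: [0.1, 0.3, 0.4]
gripper_width: 0.301
```

servo_tool --series '[[[0,0,0],[0,0,-0.3],0.3],[[0,0,0],[0,0,-0.7],0.3],[[0,0,-0.05],[0,0,-1],0.4],[[0,0,-0.05],[0,0,-1],0.4]]'

```text
t: 26.85
tcp_pos: [546.4, -142.5, 133.0]
tcp_rot: [0.001, 0.0, 1.0, 0.0]
contact_force: [-0.1, -0.5, -0.1]
gripper_width: 0.397
```

servo_tool --series '[[[0,0,0],[0,0.5,-0.35],0.4],[[0,0,0],[0,0.9675,-0.75],0.4]]'

```text
t: 27.1
tcp_pos: [544.7, -64.0, 190.8]
tcp_rot: [-0.001, 0.002, 1.0, -0.0]
contact_force: [0.5, -0.9, 0.2]
gripper_width: 0.403
```

servo_tool --series '[[[0,0,0],[0,0.5,0],0.4],[[0,0,0],[0,0.9675,0],0.4]]'

```text
t: 27.35
tcp_pos: [545.2, 14.1, 190.9]
tcp_rot: [-0.0, 0.001, 1.0, 0.0]
contact_force: [0.6, -0.5, -1.4]
gripper_width: 0.4
```

servo_tool --series '[[[0,0,0],[0,0.5,0],0.4],[[0,0,0],[0,0.9675,0],0.4]]'

```text
t: 27.6
tcp_pos: [545.1, 91.4, 190.4]
tcp_rot: [-0.001, 0.001, 1.0, -0.0]
contact_force: [-0.1, 0.1, 0.1]
gripper_width: 0.398
```

servo_tool --series '[[[0,0,0],[0,0.5,0],0.4],[[0,0,0],[0,0.9675,0],0.4]]'

```text
t: 27.85
tcp_pos: [545.2, 168.7, 190.4]
tcp_rot: [-0.001, 0.001, 1.0, -0.0]
contact_force: [0.3, 0.4, 0.8]
gripper_width: 0.401
```

servo_tool --series '[[[0,0,-0.083],[-0.15,0.5,0],0.4],[[0,0,-0.083],[-0.294,0.9675,0],0.4],[[0,0,-0.083],[-0.294,0.9675,0],0.4],[[0,0,-0.083],[-0.294,0.9675,0],0.4],[[0,0,-0.083],[-0.294,0.9675,0],0.4],[[0,0,-0.083],[-0.294,0.9675,0],0.4]]'

```text
t: 28.6
tcp_pos: [569.3, 243.9, 191.6]
tcp_rot: [0.0, -0.064, 0.998, 0.0]
contact_force: [0.5, 0.5, -0.3]
gripper_width: 0.401
```

```bash
python3 snap.py k wrist|tail -1|tail -c 330; python3 dump.py k_wrist 569 244.8 7.5
```

```text
, -1.31342011e-03]), 'tcp_pos': array([569.34935083, 243.8566188 , 191.58390697]), 'tcp_rot': array([ 2.74855584e-05, -6.40135834e-02,  9.97949027e-01,  2.69545089e-05]), 'contact_force': array([ 0.45039707,  0.46911401, -0.25582029]), 'torque': array([-0.00884694,  0.03466543, -0.0211326 ]), 'gripper_width': 0.400569936859315}
[[308. 171.]
 [338. 171.]
 [309. 200.]
 [338. 200.]
 [319. 177.]
 [328. 177.]
 [319. 202.]
 [328. 202.]]
157 ddcccccdddddddddddddddddddddddddddddccccdccccccccccddddddddddddd
158 dcccccccddddddddddddddddddddddddddddddcddddcccccccdddddddddddddd
159 dcccccccdddddddddddddddddddddddddddddddddddcccccdddddddddddddddd
160 dcccccccccdddddddddddddddddddddddddddddddddcccccdddddddddddddddd
161 ccccccccccddddddddddddddddddddddddddddddddddccccdddddddddddddddd
162 cccccccccdccddddddddddddddddddddddddddddddddcddcdddddddddddddddd
163 ccccccdccddddddddddddddddddddddddddddddddddddddddddddddddddddddd
164 ccccdddcccdddddddddddddddddddddddddddddddddddddddddddddddddddddd
165 ccccdddddddddddddddddddddddddddddddddddddddddddddddddddddddddddd
166 cccccddddddddddddddddddddddddddddddddcdc
[... 2507 characters left out ...]
5
203 7777777777777777777777777566666666666666666666666666666666656555
204 7777777777777777777777777556666656666666666666666666666666666565
205 7777777777777777777777777666666666666666666666666666666666666555
206 7777777777777777777777777566666666666666666666666666666666666655
207 7777777777777777777777777656656666666666666666666666666666666665
208 777777777777777777777777766666666666666667a866666666666666666655
209 777777777777777777777777766666666666666668bb86666666666666666665
210 77777777777777777777777777666666665666799abbb9986666666666555665
211 77777777777777777777777777666666666667abbbbbbbba6565655555555655
212 7777777777777777777777777765668a666668bbbbbbbbba6665565555555555
col0 291
```

servo_tool --series '[[[0,0,-0.033],[0,0.01,0.4],0.4],[[0,0,-0.033],[0,0.01,0.8],0.4],[[0,0,-0.033],[0,0.01,1],0.4]]'

```text
t: 29.02
tcp_pos: [568.7, 244.9, 110.2]
tcp_rot: [-0.001, -0.09, 0.996, -0.0]
contact_force: [0.3, -0.5, -1.1]
gripper_width: 0.401
```

servo_tool --series '[[[0,0,0],[0,0,0.3],0.4],[[0,0,0],[0,0,0.6],0.4],[[0,0,0],[0,0,0.8],0.4],[[0,0,0],[0,0,0.9],0.4],[[0,0,0],[0,0,0.9],0.4]]'

```text
t: 29.65
tcp_pos: [569.3, 245.4, 39.5]
tcp_rot: [-0.0, -0.09, 0.996, -0.0]
contact_force: [1.1, -0.2, 0.1]
gripper_width: 0.403
```

servo_tool --force 20 --series '[[[0,0,0],[0,0,0],0.0],[[0,0,0],[0,0,0],0.0],[[0,0,0],[0,0,0],0.0],[[0,0,0],[0,0,0],0.0],[[0,0,0],[0,0,0],0.0]]'

```text
t: 30.28
tcp_pos: [569.3, 245.5, 39.6]
tcp_rot: [0.0, -0.09, 0.996, 0.0]
contact_force: [-0.3, 0.1, 1.1]
gripper_width: 0.106
```

servo_tool --series '[[[0,0,0],[0,0,-0.3],0.0],[[0,0,0.1],[0,0,-0.7],0.0],[[0,0,0.167],[0,0,-1],0.0],[[0,0,0.167],[0,0,-1],0.0],[[0,0,0.167],[0,0,-1],0.0]]'

```text
t: 30.9
tcp_pos: [568.8, 245.5, 118.7]
tcp_rot: [-0.0, 0.039, 0.999, -0.0]
contact_force: [0.1, -0.1, -1.2]
gripper_width: 0.105
```

servo_tool --series '[[[0,0,0],[0.12,-0.43,-0.25],0.0],[[0,0,0],[0.25,-0.8615,-0.5],0.0]]'

```text
t: 31.15
tcp_pos: [542.7, 177.3, 158.4]
tcp_rot: [-0.001, 0.039, 0.999, -0.001]
contact_force: [-0.4, 0.2, -0.0]
gripper_width: 0.106
```

servo_tool --series '[[[0,0,0],[-0.04,-0.43,0],0.0],[[0,0,0],[-0.083,-0.8615,0],0.0]]'

```text
t: 31.4
tcp_pos: [544.1, 108.1, 158.7]
tcp_rot: [-0.0, 0.04, 0.999, -0.0]
contact_force: [0.4, -0.2, -0.5]
gripper_width: 0.103
```

servo_tool --series '[[[0,0,0],[-0.04,-0.43,0],0.0],[[0,0,0],[-0.083,-0.8615,0],0.0]]'

```text
t: 31.65
tcp_pos: [545.2, 38.7, 158.4]
tcp_rot: [-0.001, 0.04, 0.999, -0.0]
contact_force: [-0.2, -1.2, -0.1]
gripper_width: 0.111
```

servo_tool --series '[[[0,0,0],[-0.04,-0.43,0],0.0],[[0,0,0],[-0.083,-0.8615,0],0.0]]'

```text
t: 31.9
tcp_pos: [546.2, -30.5, 158.5]
tcp_rot: [-0.001, 0.04, 0.999, -0.0]
contact_force: [0.1, 0.8, -0.0]
gripper_width: 0.105
```

servo_tool --series '[[[0,0,0],[-0.04,-0.43,0],0.0],[[0,0,0],[-0.083,-0.8615,0],0.0],[[0,0,0],[-0.083,-0.8615,0],0.0],[[0,0,0],[-0.083,-0.8615,0],0.0],[[0,0,0],[-0.083,-0.8615,0],0.0],[[0,0,0],[-0.083,-0.8615,0],0.0]]'

```text
t: 32.65
tcp_pos: [547.9, -97.7, 159.4]
tcp_rot: [-0.0, 0.04, 0.999, 0.0]
contact_force: [-1.1, -1.3, -0.9]
gripper_width: 0.105
```

servo_tool --series '[[[0,0,0],[-0.01,-0.006,0.4],0.0],[[0,0,0],[-0.01,-0.006,0.8],0.0],[[0,0,0],[-0.01,-0.006,1],0.0]]'

```text
t: 33.02
tcp_pos: [548.0, -98.5, 78.1]
tcp_rot: [-0.001, 0.04, 0.999, -0.0]
contact_force: [-0.2, 0.3, -0.6]
gripper_width: 0.11
```

servo_tool --series '[[[0,0,0],[0,0,0.1],0.0],[[0,0,0],[0,0,0.215],0.0],[[0,0,0],[0,0,0.215],0.0],[[0,0,0],[0,0,0.215],0.0]]'

```text
t: 33.52
tcp_pos: [549.1, -99.1, 62.9]
tcp_rot: [0.0, 0.041, 0.999, 0.0]
contact_force: [1.0, -1.1, -0.8]
gripper_width: 0.104
```

servo_tool --series '[[[0,0,0],[0,0,0.05],0.0],[[0,0,0],[0,0,0.1],0.0],[[0,0,0],[0,0,0.137],0.0],[[0,0,0],[0,0,0.137],0.0]]'

```text
t: 34.02
tcp_pos: [549.1, -99.1, 51.5]
tcp_rot: [0.0, 0.041, 0.999, 0.0]
contact_force: [1.3, 1.1, 3.1]
gripper_width: 0.109
```

servo_tool --series '[[[0,0,0],[0,0,0],0.3],[[0,0,0],[0,0,0],0.3],[[0,0,0],[0,0,0],0.3],[[0,0,0],[0,0,0],0.3]]'

```text
t: 34.52
tcp_pos: [548.5, -99.1, 51.3]
tcp_rot: [-0.0, 0.041, 0.999, -0.0]
contact_force: [-0.0, 0.0, -0.2]
gripper_width: 0.305
```

servo_tool --series '[[[0,0,0],[0,0,-0.3],0.3],[[0,0,0],[0,0,-0.7],0.3],[[0,0,0],[0,0,-1],0.3]]'

```text
t: 34.9
tcp_pos: [548.7, -99.2, 132.5]
tcp_rot: [0.0, 0.041, 0.999, -0.0]
contact_force: [1.0, 0.5, 0.4]
gripper_width: 0.302
```

servo_tool --series '[[[0,0,0],[0,-0.35,-0.5],0.0],[[0,0,0],[0,-0.75,-0.8],0.0],[[0,0,0],[0,-0.75,-0.8],0.0],[[0,0,0],[0,-0.75,-0.8],0.0],[[0,0,0],[0,-0.75,-0.8],0.0]]'

```text
t: 35.52
tcp_pos: [543.5, -157.9, 194.5]
tcp_rot: [-0.001, 0.04, 0.999, 0.0]
contact_force: [0.2, -0.4, -0.2]
gripper_width: 0.004
```

```bash
python3 snap.py l wrist|tail -1|tail -c 330;  python3 -c "
from geo import *
i,c=load('l_wrist'); cv2.imwrite('pics/crop_l.png',cv2.resize(i[60:240,180:420],(800,600),interpolation=cv2.INTER_CUBIC))"
```

```text
4351627e-03]), 'tcp_pos': array([ 543.49628671, -157.87193818,  194.49895882]), 'tcp_rot': array([-6.92856618e-04,  3.99763554e-02,  9.99200380e-01,  1.12042148e-04]), 'contact_force': array([ 0.22506215, -0.42482557, -0.20219338]), 'torque': array([-0.03860929,  0.03134882,  0.03000069]), 'gripper_width': 0.003625023238538793}
```

View pics/crop_l.png

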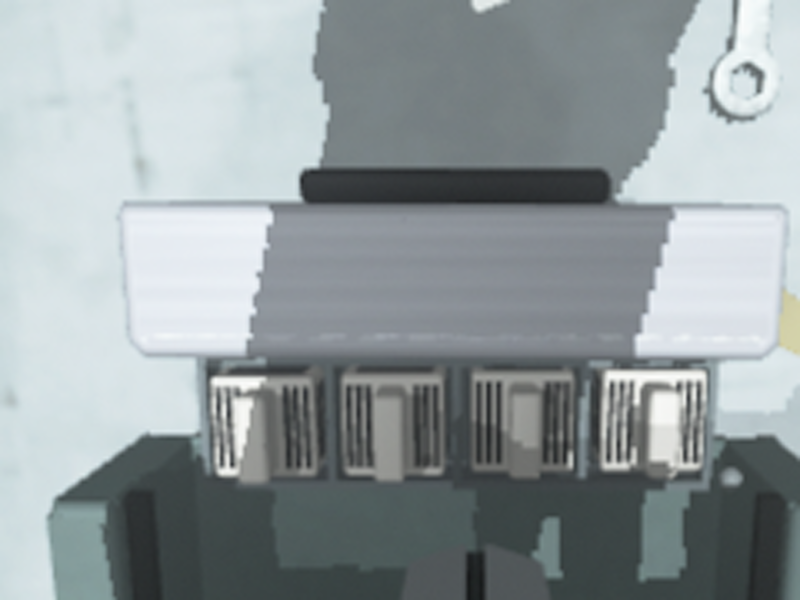

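servo_tool --series '[[[0,0,0],[0.33,-0.035,0],0.0],[[0,0,0],[0.66,-0.035,0],0.0]]'

```text
t: 35.83
tcp_pos: [490.0, -157.0, 194.6]
tcp_rot: [-0.001, 0.04, 0.999, -0.0]
contact_force: [1.2, -0.0, 0.2]
gripper_width: 0.003
```

servo_tool --series '[[[0,0,0],[0.33,-0.035,0],0.0],[[0,0,0],[0.66,-0.035,0],0.0],[[0,0,0],[0.66,-0.035,0.2],0.0],[[0,0,0],[0.66,-0.035,0.5],0.0],[[0,0,0],[0.66,-0.035,0.87],0.0]]'

```text
t: 36.45
tcp_pos: [438.3, -155.3, 125.1]
tcp_rot: [0.0, 0.04, 0.999, 0.0]
contact_force: [-0.2, -0.9, 0.4]
gripper_width: 0.003
```

servo_tool --series '[[[0,0,0],[0,0,0.4],0.0],[[0,0,0],[0,0,0.8],0.0],[[0,0,0],[0,0,0.87],0.0],[[0,0,0],[0,0,0.87],0.0],[[0,0,0],[0,0,0.87],0.0],[[0,0,0],[0,0,0.87],0.0]]'

```text
t: 37.2
tcp_pos: [438.6, -155.9, 57.0]
tcp_rot: [0.001, 0.04, 0.999, 0.0]
contact_force: [1.0, -0.3, 0.5]
gripper_width: 0.006
```

servo_tool --series '[[[0,0,0],[-0.06,0,0],0.0],[[0,0,0],[-0.12,0,0],0.0],[[0,0,0],[-0.18,0,0],0.0],[[0,0,0],[-0.24,0,0],0.0],[[0,0,0],[-0.3,0,0],0.0],[[0,0,0],[-0.36,0,0],0.0],[[0,0,0],[-0.42,0,0],0.0],[[0,0,0],[-0.5,0,0],0.0],[[0,0,0],[-0.58,0,0],0.0],[[0,0,0],[-0.66,0,0],0.0],[[0,0,0],[-0.75,0,0],0.0]]'

```text
t: 38.58
tcp_pos: [498.3, -160.8, 56.1]
tcp_rot: [-0.0, 0.041, 0.999, -0.0]
contact_force: [-1.5, -1.1, -0.0]
gripper_width: 0.004
```

servo_tool --series '[[[0,0,0],[-0.06,0,0],0.0],[[0,0,0],[-0.12,0,0],0.0],[[0,0,0],[-0.18,0,0],0.0],[[0,0,0],[-0.24,0,0],0.0],[[0,0,0],[-0.3,0,0],0.0]]'

```text
t: 39.2
tcp_pos: [522.1, -162.7, 56.1]
tcp_rot: [-0.0, 0.041, 0.999, -0.0]
contact_force: [-1.4, -0.5, -0.6]
gripper_width: 0.006
```

servo_tool --series '[[[0,0,0],[-0.03,0,0],0.0],[[0,0,0],[-0.06,0,0],0.0]]'

```text
t: 39.45
tcp_pos: [526.0, -163.0, 56.0]
tcp_rot: [-0.001, 0.041, 0.999, 0.0]
contact_force: [-11.1, 0.5, 7.1]
gripper_width: 0.002
```

servo_tool --series '[[[0,0,0],[-0.03,0,0],0.0],[[0,0,0],[-0.06,0,0],0.0]]'

```text
t: 39.7
tcp_pos: [529.8, -163.3, 55.8]
tcp_rot: [-0.001, 0.041, 0.999, 0.0]
contact_force: [-7.5, 0.8, 2.8]
gripper_width: 0.008
```

servo_tool --series '[[[0,0,0],[-0.02,0,0],0.0],[[0,0,0],[-0.04,0,0],0.0]]'

```text
t: 39.95
tcp_pos: [534.1, -163.7, 55.9]
tcp_rot: [-0.0, 0.041, 0.999, 0.0]
contact_force: [-3.0, 0.0, -2.3]
gripper_width: 0.004
```

servo_tool --series '[[[0,0,0],[-0.015,0,0],0.0],[[0,0,0],[-0.025,0,0],0.0],[[0,0,0],[-0.025,0,0],0.0]]'

```text
t: 40.33
tcp_pos: [536.5, -163.9, 56.2]
tcp_rot: [-0.0, 0.041, 0.999, 0.0]
contact_force: [-4.4, 1.3, 1.8]
gripper_width: 0.005
```

servo_tool --series '[[[0,0,0],[-0.015,0,0],0.0],[[0,0,0],[-0.025,0,0],0.0],[[0,0,0],[-0.025,0,0],0.0]]'

```text
t: 40.7
tcp_pos: [536.6, -163.9, 55.9]
tcp_rot: [-0.002, 0.041, 0.999, 0.0]
contact_force: [-14.0, 2.1, 9.7]
gripper_width: 0.009
```

servo_tool --series '[[[0,0,0],[0.2,0,0],0.0],[[0,0,0],[0.4,0,-0.2],0.0],[[0,0,0],[0.4,0,-0.7],0.0],[[0,0,0],[0.4,0,-1],0.0]]'

```text
t: 41.2
tcp_pos: [506.8, -161.7, 137.8]
tcp_rot: [0.001, 0.041, 0.999, -0.0]
contact_force: [1.2, 0.6, -0.3]
gripper_width: 0.007
```

servo_tool --series '[[[0,0,0],[0,0,-0.4],0.0],[[0,0,0],[0,0,-0.8],0.0],[[0,0,0],[0,0,-0.8],0.0],[[0,0,0],[0,0,-0.8],0.0]]'

```text
t: 41.7
tcp_pos: [506.3, -161.3, 199.7]
tcp_rot: [0.0, 0.04, 0.999, 0.0]
contact_force: [-0.2, 0.5, 0.2]
gripper_width: 0.003
```

```bash
python3 -c "
from geo import *
np.set_printoptions(precision=0,suppress=True)
i,c=load('a_top')
for n,uv in [('flapL corners',[(388,65),(417,72),(411,155),(383,148)]),('front flap',[(402,160),(483,163),(484,175),(405,172)]),('R flap',[(517,75),(515,165)])]:
  for z in (0,150,250): print(n,z,plane(c,uv,z)[:,:2].tolist())
i,c=load('a_scene')
cv2.imwrite('pics/crop_s.png',cv2.resize(i[90:240,270:500],(800,522),interpolation=2))
"
```

```text
flapL corners 0 [[1087.275810013435, -220.4560534902776], [1063.9531480205674, -315.7354416341155], [784.7073252445299, -292.2488132988157], [806.9024171313561, -202.24202681113528]]
flapL corners 150 [[1024.9770514800402, -199.53074147944798], [1003.889229123898, -285.68020469225166], [751.4014853922104, -264.4441276856472], [771.4697844153143, -183.06203138463744]]
flapL corners 250 [[983.4445457911104, -185.58053347222824], [963.8466165261183, -265.64338006434247], [729.1975921573305, -245.90767061020145], [747.8480292712864, -170.2753677669722]]
front flap 0 [[768.0057805303687, -263.0992367476351], [760.7238387971863, -522.8634833303171], [721.6251709898521, -524.8002792098845], [728.8686603707192, -272.2782471960524]]
front flap 150 [[736.3003272091046, -238.0877412553135], [729.7161605421909, -472.9606853509745], [694.3640312983235, -474.71189228699745], [700.9134302198122, -246.38719445669318]]
front flap 250 [[715.1633583282618, -221.41341092709914], [709.0443750388606, -439.6921533647461], [676.1899381706378, -441.31963433840605], [682.2766101192074, -229.1264926304537]]
R flap 0 [[1056.410770729511, -643.8225293769001], [755.1929824852057, -625.0894878469427]]
R flap 150 [[997.0695825284345, -582.3291131993419], [724.7152856240507, -565.3911216401112]]
R flap 250 [[957.5087903943835, -541.3335024143031], [704.3968210499472, -525.592210835557]]
```

View pics/crop_s.png

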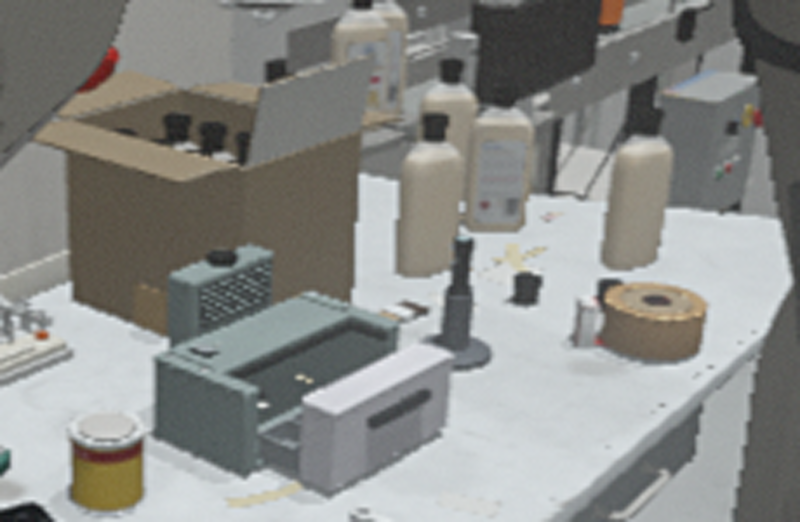

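servo_tool --series '[[[0,0,0],[-0.5,0,0],0.0],[[0,0,0],[-1,0,0],0.0],[[0,0,0],[-1,0,0],0.0],[[0,0,0],[-1,0,0],0.0],[[0,0,0],[-1,0,0],0.0],[[0,0,0],[-1,0,0],0.0]]'

```text
t: 42.45
tcp_pos: [585.9, -167.9, 200.3]
tcp_rot: [0.0, 0.041, 0.999, 0.0]
contact_force: [1.1, 0.7, 0.3]
gripper_width: 0.002
```

```bash
python3 snap.py m wrist top|tail -1|tail -c 330;  python3 -c "
from geo import *
i,c=load('m_wrist'); cv2.imwrite('pics/crop_m.png',cv2.resize(i[80:245,200:420],(800,600),interpolation=cv2.INTER_CUBIC))"
```

```text
2, -2.91978195e-04]), 'tcp_pos': array([ 586.02419444, -167.93044343,  200.33428738]), 'tcp_rot': array([1.49441345e-04, 4.06243762e-02, 9.99174470e-01, 1.26271231e-04]), 'contact_force': array([ 0.20350319,  0.70985015, -0.28065296]), 'torque': array([0.04027375, 0.03810102, 0.03701322]), 'gripper_width': 0.003540108719273935}
```

View pics/crop_m.png

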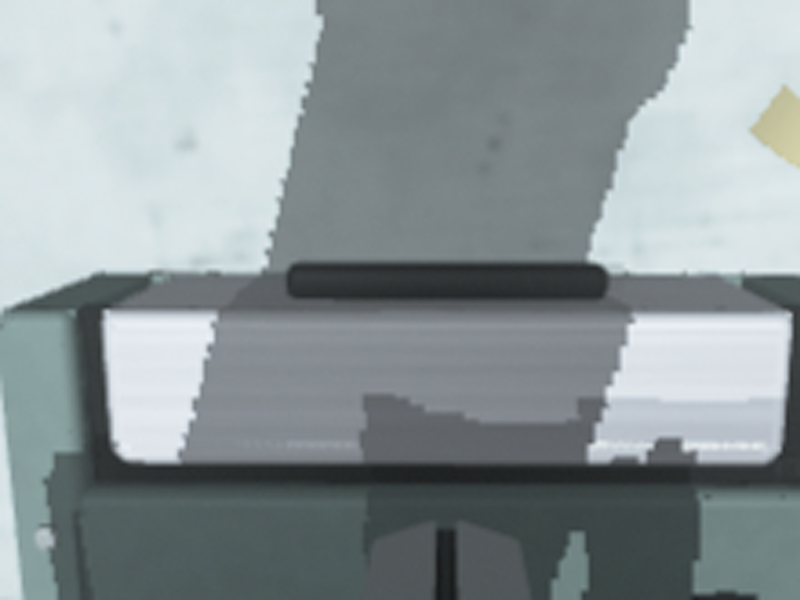

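```bash
cat > groove.py <<'E'
import sys
from geo import *
np.set_printoptions(precision=2,suppress=True)
i,c=load(sys.argv[1]); g=cv2.GaussianBlur(cv2.cvtColor(i,cv2.COLOR_BGR2GRAY),(3,3),0).astype(float)
yaw0=np.radians(-4.6); ex=np.array([np.cos(yaw0),np.sin(yaw0)]);ey=np.array([-ex[1],ex[0]]); O=np.array([625.5,-169.9])
W=lambda x,y,z:[*(O+x*ex+y*ey),z]
def edge(p,d):  # d: world dir from head outwards; sample line of world points +-8mm
    t=np.arange(-8,8,.25); uv=proj(c,[[p[0]+k*d[0],p[1]+k*d[1],p[2]] for k in t]).astype(np.float32)
    v=cv2.remap(g,uv[:,:1],uv[:,1:],cv2.INTER_LINEAR)[:,0]
    k=np.argmin(np.gradient(cv2.GaussianBlur(v[:,None],(1,5),0)[:,0])); return t[k],v
z=87.2
for nm,pts,d in [('rear',[(-28.2,y) for y in (-80,-65,-50,-35,40,55,70,80)],(1,0)),('left',[(x,91.2) for x in (-60,-54,-48,-42,-38)],(0,1)),('right',[(x,-91.2) for x in (-60,-54,-48,-42,-38)],(0,-1))]:
    D=d[0]*ex+d[1]*ey
    for p in pts:
        t,v=edge(W(*p,z),D); print(nm,p,'offset %.2f'%t,proj(c,W(*p,z))[0],' '.join('%d'%q for q in v[::4]))
E
python3 groove.py m_wrist
```

```text
rear (-28.2, -80) offset -1.00 [243.08 207.62] 228 228 228 228 226 220 196 145 89 56 47 47 50 57 66 75
rear (-28.2, -65) offset -1.00 [258.21 207.63] 137 137 137 136 136 132 120 96 67 50 45 45 49 56 65 73
rear (-28.2, -50) offset -0.75 [273.35 207.63] 137 139 140 138 135 131 119 94 65 48 42 42 46 54 63 72
rear (-28.2, -35) offset -0.75 [288.49 207.64] 138 144 148 144 137 131 120 94 64 45 40 39 43 51 61 71
rear (-28.2, 40) offset -0.75 [364.2  207.66] 193 206 216 211 202 194 174 133 83 50 39 38 41 48 57 63
rear (-28.2, 55) offset -0.50 [379.34 207.67] 174 155 140 125 110 102 96 82 62 48 42 41 44 50 59 64
rear (-28.2, 70) offset -0.50 [394.49 207.67] 194 207 218 214 202 192 175 137 92 63 53 52 54 62 75 89
rear (-28.2, 80) offset -0.50 [404.59 207.68] 193 203 214 212 200 191 175 138 93 64 54 52 52 57 70 88
left (-60, 91.2) offset -2.00 [418.53 176.06] 223 224 224 225 221 201 154 99 69 63 63 65 71 80 94 108
left (-54, 91.2) offset -1.50 [418.02 182.16] 222 222 223 224 223 208 158 90 62 61 61 62 67 75 88 103
left (-48, 91.2) offset -2.00 [417.52 188.2 ] 219 219 220 220 216 195 148 94 65 58 58 61 66 75 88 103
left (-42, 91.2) offset -1.50 [417.02 194.17] 200 200 200 200 198 185 141 82 57 57 57 57 62 73 87 102
left (-38, 91.2) offset -2.00 [416.69 198.12] 191 191 192 194 194 177 134 85 60 56 56 59 64 73 88 102
right (-60, -91.2) offset 1.00 [229.25 176.02] 229 228 228 228 228 228 228 224 201 147 90 64 62 61 62 70
right (-54, -91.2) offset 1.00 [229.74 182.11] 228 228 228 228 228 228 228 222 195 141 88 65 61 61 64 71
right (-48, -91.2) offset 0.75 [230.22 188.15] 228 228 228 228 228 228 228 224 200 145 88 63 60 60 61 67
right (-42, -91.2) offset 1.00 [230.69 194.12] 231 230 230 230 230 231 230 222 193 141 89 65 60 60 61 67
right (-38, -91.2) offset 1.25 [231.01 198.07] 227 227 227 227 227 227 228 225 200 143 83 60 58 57 59 69
```

servo_tool --series '[[[0,0,0],[-0.05,-0.5,-0.04],0.2],[[0,0,0],[-0.096,-0.979,-0.04],0.4]]'

```text
t: 42.8
tcp_pos: [587.9, -247.3, 203.8]
tcp_rot: [0.0, 0.04, 0.999, 0.0]
contact_force: [-0.4, 0.2, 0.3]
gripper_width: 0.182
```

servo_tool --series '[[[0,0,0],[-0.05,-0.5,-0.04],0.6],[[0,0,0],[-0.096,-0.979,-0.04],0.6]]'

```text
t: 43.05
tcp_pos: [589.0, -326.6, 206.9]
tcp_rot: [0.0, 0.04, 0.999, -0.0]
contact_force: [0.7, -0.3, -0.0]
gripper_width: 0.393
```

servo_tool --series '[[[0,0,0],[-0.05,-0.5,-0.04],0.6],[[0,0,0],[-0.096,-0.979,-0.04],0.6],[[0,0,0],[-0.096,-0.979,-0.04],0.6],[[0,0,0],[-0.096,-0.979,-0.04],0.6],[[0,0,0],[-0.096,-0.979,-0.04],0.6],[[0,0,0],[-0.096,-0.979,-0.04],0.6]]'

```text
t: 43.8
tcp_pos: [590.7, -403.0, 209.9]
tcp_rot: [0.0, 0.04, 0.999, 0.0]
contact_force: [0.5, -0.5, -0.2]
gripper_width: 0.596
```

```bash
python3 snap.py n wrist|tail -1|tail -c 330;  python3 -c "
from geo import *
i,c=load('m_wrist'); print(proj(c,[[586,-167.9,200.3],[586,-167.9,192.3]]))
i,c=load('n_wrist'); u=proj(c,[[562.6,-404.5,137]])[0].astype(int); print(u); x0,y0=u-[60,60]; y0=max(y0,0);print(x0,y0); cv2.imwrite('pics/crop_n.png',cv2.resize(i[y0:y0+120,x0:x0+120],(600,600),interpolation=cv2.INTER_CUBIC))"
```

```text
, -7.89538957e-03]), 'tcp_pos': array([ 590.67877383, -403.02256226,  209.88471381]), 'tcp_rot': array([1.17437910e-04, 3.99122832e-02, 9.99203172e-01, 1.33264864e-04]), 'contact_force': array([ 0.46608362, -0.46697641, -0.24901855]), 'torque': array([-0.00062913, -0.01081526, -0.01880802]), 'gripper_width': 0.5964774214028914}
[[322.81485216 243.11046411]
 [322.79593399 238.08346581]]
[318 176]
258 116
```

View pics/crop_n.png

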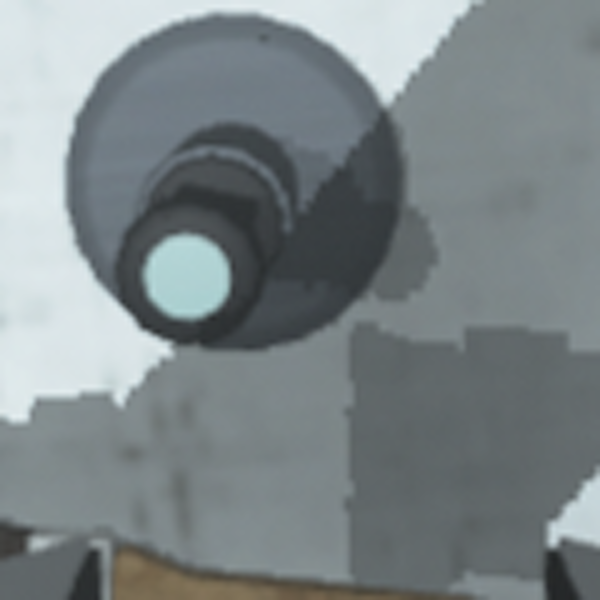

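```bash
python3 - <<'E'
from geo import *
np.set_printoptions(precision=1,suppress=True)
i,c=load('n_wrist'); g=cv2.cvtColor(i,cv2.COLOR_BGR2GRAY)
print('head',plane(c,(295.5,171.4),137),'foot',plane(c,(305.2,152.2),5),plane(c,(305.2,152.2),10))
pts=plane(c,[(67/5+258,181/5+116),(405/5+258,181/5+116)],0);print('foot dia at z0',np.linalg.norm(pts[0]-pts[1]))
for y in range(138,188): print(y,''.join(chr(97+min(v//5,25)) for v in g[y,276:320]))
# bright disc centroid
b=((g>130)&(cv2.inRange(i,(0,0,0),(255,255,255))>0)).astype(np.uint8); n,L,st,ce=cv2.connectedComponentsWithStats(b)
k=L[171,295]; print(st[k],ce[k],plane(c,ce[k],137))
E
```

```text
head [[ 557.2 -422.8  137. ]] foot [[ 556. -422.    5.]] [[ 555.5 -421.7   10. ]]
foot dia at z0 85.54663803190648
138 vvwxyyyyyyyyyyyyyyyyyyyyyyyyyyyyyyyyyyyyyyyy
139 vwxyzzzzyyyyyyyyyyyyyyyyyyyyyyyyyyyyyyyyyyyy
140 vwxyzzzzzyyyyyyyyyyyyyyyxvvuuuvwxyyyyyyyyyyy
141 wxyzzzyzzyzyyyyyyyyyyxvusppoppqrrtxyyyyyyyyy
142 wxyyzzzzyyyyyyyyyyyxvrppoooonnonnprvyyyyyyyy
143 wxyyyyyyyyyyyyyyyyxuqooooonnoonnnnoqtvwwxyyy
144 wyyyyyyyyyyyyyyyyxtponnnnnnnnnnnnnnnoqtvwyyy
145 xyyyyyyyyyyyyyyyxtpoqsuuuttsrqonnnnnnorvvwwx
146 xyyyyyyyyyyyyyyxtrsvvxyvtvyxxwuqnnnnnnptvvuv
147 xyyyyyyyyyyyyyxvuwwvtsspoqssuwwvrnnnnnnptuuu
148 yyyyyyzzzzzzzxvvwtrqpooppoooopquwtpnnnnnquuu
149 yyzyzzzyyyyyxuvwspoppqpqqpppponostvronnmotuu
150 yyyyyyyyyyywuuvsopqqqqqqqqqqpppompvwrmmmoruu
151 yyyyxxyyxyxvuvsopqqqqqqqqppppppponptupnmnruu
152 xyyyyyyyxywuvsppqpooopqqpppppppppomottnmnqtt
153 yyyyyyyyyxvvuppqpomlmmnnnpppppppppnnquommpuu
154 yyyyyyyyywvuqpppomkkkkkklmmnnooppponnssompuu
155 xyxxxxxxxwusoonnmkkkkkkkkkkkklmmmnnnmqurmpuu
156 xxxxxxxxxvusnmlllllllkkkkkkkkkkkklnnmpurmpsq
157 xxxxxxxxwvupmllmmnnnnnmlkkkkkkkkklmmmmqrnpsp
158 x
[... 825 characters left out ...]
on
175 zzzzztnmnnnwzzzzzzzzzzzzzzzvmllkkknooooooooo
176 zzzzzzpmmnnpyzzzzzzzzzzzzzzommkjjloooooooooo
177 zzzzzzzpmmnnpyzzzzzzzzzzzzqmlkkjlooooooooooo
178 zzzzzzzzqmmmnpxzzzzzzzzzxpklkjjknpoooooooonn
179 zzzzzzzzzpmmmmnsyzzzzzyqkkkkkjjmooooooononnn
180 zzzzzzzzzzmmmmmmmnpqromlkkjjjjlnooooooonnnnm
181 zzzzzzzzzztmmmmmmmmmmmkkkkjjklmooonnnnnnnmmm
182 zzzzzzzzzzzztlmmmmmmlljjkjjjlmnnnnnmnnmmmmnp
183 zzzzzzzzzzzzzzupmmllkkkkjklmmnnnnnnnnmmmmnqu
184 zzzzzzzzzzzzzzzzzommnpkklmmnnnnnnmmmnoqruwxz
185 zzzzzzzzzzzzzzzzzxwwxwspooppooomnoorwxyyzzzz
186 zzzzzzzzzzzzzzzzzzzzzzyxxxxxxxwwwxxyzzzzzzzz
187 zzzzzzzzzzzzzzzzzzzzzzzzzzzzzzzzzzzzzzzzzzzz
[287 163  17  17 234] [295.  170.8] [[ 556.7 -423.2  137. ]]
```

servo_tool --series '[[[0,0,0.08],[0.2,-0.14,0],0.6],[[0,0,0.15],[0.404,-0.282,0],0.6],[[0,0,0.15],[0.404,-0.282,0],0.6],[[0,0,0.15],[0.404,-0.282,0],0.6],[[0,0,0.15],[0.404,-0.282,0],0.6],[[0,0,0.15],[0.404,-0.282,0],0.6]]'

```text
t: 44.6
tcp_pos: [556.7, -423.5, 209.6]
tcp_rot: [-0.0, 0.157, 0.988, 0.0]
contact_force: [0.3, 0.3, 0.8]
gripper_width: 0.597
```

```bash
python3 snap.py o wrist|tail -1|tail -c 330; python3 - <<'E'
from geo import *
np.set_printoptions(precision=1,suppress=True)
i,c=load('o_wrist'); g=cv2.cvtColor(i,cv2.COLOR_BGR2GRAY)
u=proj(c,[[556.7,-423,137]])[0].astype(int); print(u)
x0=u[0]-24
for y in range(u[1]-34,u[1]+20): print(y,''.join(chr(97+min(v//5,25)) for v in g[y,x0:x0+50]))
b=(g>130).astype(np.uint8); n,L,st,ce=cv2.connectedComponentsWithStats(b)
k=L[u[1],u[0]]; print(st[k],ce[k],plane(c,ce[k],137),x0)
E
```

```text
02,  2.53044715e-02]), 'tcp_pos': array([ 556.70002126, -423.4823335 ,  209.61343918]), 'tcp_rot': array([-3.43848434e-05,  1.57023162e-01,  9.87594918e-01,  6.22231852e-05]), 'contact_force': array([0.30417389, 0.29025808, 0.79251143]), 'torque': array([0.02526626, 0.0204571 , 0.00442479]), 'gripper_width': 0.5973018048380387}
[323 208]
174 yyyxxxxxxxxwtonnnmmmmmmmmmmlllllllllmmmmlmmmmmmmmm
175 yyxxxxxxxxxvqnnnmmmmmmlmmmlmllllllllmmmmmmmmmmmmmm
176 yyxxxxxxxxyvnnnmmmmmmmmmmmmmmllllllllmmmmmmmmmmlmm
177 xxxxxxyyyyxtnnnmmmmmmnnnnnnnmmlllllllmmmmmmmmmllml
178 xxxxyyyyyywrnnmmmmnmmmllllllmmmmllllllmmmmmlmllllm
179 yyyyyyyyxxvpnmmmmmnlkkkkjkjjkllmmlllllmlmmmllmllmm
180 yyyyyxxxxxvonomnmllkkkjkkkjkjjkklmmllllllmmmllmllm
181 yyxxxxxxxvrnnomllkkkkjkkjjjjjjjjkklmllllmlmllmllll
182 xxxxxxxwtronoolkkkkkkjkjjjjjjjjjjjkmlllmmmlmllllll
183 xxxxxxxvppnnpplkkkkjkkkjjjjjjjjjjjjlmllmlllmmlllll
184 xxxxxwtrponopnkkkkkkjjjjjjjjjjjjjjjkllllllllllllml
185 xxxxvrppppopnkkkkkjjjjjjjjjjjjjjjjjjklllmmlmmlllll
186 xxxxuppppppolkjkjjjjjjjjjjjjjjiijjjijllllllmllllll
187 xxxxvppppponkkkjkjjjjjjjjjjjiijijjjjjkllm
[... 1574 characters left out ...]
ovzzzzzvniiiiijqxyyxwyxuuuwyyx
217 zzzzzzzzzzzzzzvpiiiiiijlmnkiiiiiikryzzzzzzzyyyzzzz
218 zzzzzzzzzzzzzzzwpkiiiiiiiiiiiiiimtyzzzzzzzzzzzzzzz
219 zzzzzzzzzzzzzzzzxskiiiiiiiiiiikrwzzzzzzzzzzzzzzzzz
220 zzzzzzzzyyzzzzzzzyvurpkiiikoptwyzzzzzzzzzzzzzzzzzz
221 zzzzzzzzzyzzzzzzzzzzyxvsprvwxzzzzzzzzzzzzzzzzzzzzz
222 zzzzzzzzzzzzzzzzzzzzzzzxvwyzzzzzzzzzzzzzzzzzzzzzzz
223 zzzzzzzzzzzzzzzzzzyyyzzxxxyzzzzzzzzzzzzzzzzzzzzzzz
224 zzzzzzzzzzzzzzzzzzyxxyzyxxyzzzzzzzzzzzzzzzzzzzzzzz
225 zzzzzzzzzzzzzzzzzzyxxyyyyyyzzzzzzzzzzzzzzzzzzzzzzz
226 zzzzzzzzzzzzzzzzzzzxxyyzzyzzzzzzzzzzzzzzzzzzzzzzzz
227 zzzzzzzzzzzzzzzzzzzyxyzzzzzyyyzzzzzzzzzzzzzzzzzzzz
[316 201  16  16 202] [323.4 208.3] [[ 556.8 -423.   137. ]] 299
```

servo_tool --series '[[[0,0,0],[0,0.006,0.3],0.6],[[0,0,0],[0,0.006,0.6],0.6],[[0,0,0],[0,0.006,0.85],0.6],[[0,0,0],[0,0.006,1],0.6]]'

```text
t: 45.15
tcp_pos: [556.2, -423.2, 128.6]
tcp_rot: [-0.0, 0.158, 0.988, 0.0]
contact_force: [-0.1, 0.6, 0.5]
gripper_width: 0.603
```

servo_tool --series '[[[0,0,0],[0,0,0.2],0.6],[[0,0,0],[0,0,0.4],0.6],[[0,0,0],[0,0,0.47],0.6],[[0,0,0],[0,0,0.47],0.5],[[0,0,0],[0,0,0.47],0.4]]'

```text
t: 45.78
tcp_pos: [556.6, -423.7, 92.7]
tcp_rot: [0.0, 0.158, 0.987, -0.0]
contact_force: [-0.2, 0.3, -0.3]
gripper_width: 0.432
```

servo_tool --force 30 --series '[[[0,0,0],[0,0,0],0.3],[[0,0,0],[0,0,0],0.25],[[0,0,0],[0,0,0],0.2],[[0,0,0],[0,0,0],0.0],[[0,0,0],[0,0,0],0.0],[[0,0,0],[0,0,0],0.0],[[0,0,0],[0,0,0],0.0]]'

```text
t: 46.65
tcp_pos: [556.6, -423.5, 92.4]
tcp_rot: [0.0, 0.158, 0.987, -0.0]
contact_force: [-0.1, 2.1, 5.4]
gripper_width: 0.256
```

servo_tool --series '[[[0,0,0],[0,0,0],0.0],[[0,0,0],[0,0,0],0.0],[[0,0,0],[0,0,0],0.0]]'

```text
t: 47.02
tcp_pos: [556.6, -423.4, 92.4]
tcp_rot: [0.0, 0.158, 0.987, -0.0]
contact_force: [0.2, 1.4, 6.5]
gripper_width: 0.258
```

```bash
python3 snap.py p wrist scene|tail -1|tail -c 330; python3 - <<'E'
from geo import *
i,c=load('p_wrist'); j,d=load('p_scene')
u=proj(d,[[556.7,-423,90]])[0].astype(int); print(u)
cv2.imwrite('pics/mix_p.png',np.hstack([cv2.resize(i[150:350,220:420],(400,400),interpolation=2),cv2.resize(j[u[1]-50:u[1]+50,u[0]-50:u[0]+50],(400,400),interpolation=2)]))
E
```

```text
04505675e-04]), 'tcp_pos': array([ 556.65236978, -423.43107164,   92.42166324]), 'tcp_rot': array([ 2.40166426e-04,  1.57629030e-01,  9.87498370e-01, -3.00216975e-05]), 'contact_force': array([-0.20367046,  1.60360079,  6.22016927]), 'torque': array([ 0.26253887, -0.08388744, -0.00857495]), 'gripper_width': 0.25632983346417115}
[402 169]
```

View pics/mix_p.png

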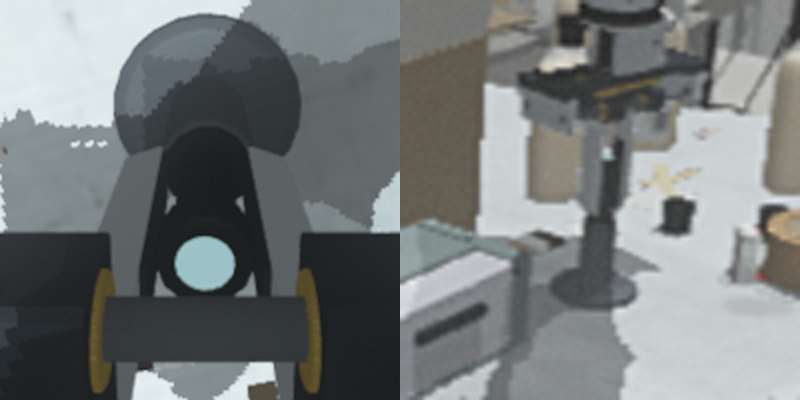

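```bash
python3 -c "
from workcell import ctrl
print(ctrl.finger_overhang, [a for a in dir(ctrl) if a[0]!='_'])
from geo import *
i,c=load('p_wrist'); g=cv2.cvtColor(i,cv2.COLOR_BGR2GRAY)
for y in range(205,300,2): print(y,''.join(chr(97+min(v//5,25)) for v in g[y,280:364]))
print(proj(c,[[556.7,-423,z] for z in (75,81,84,123,137)]))
"
```

```text
8.0 ['MotionError', 'finger_overhang', 'sense', 'sign_off']
205 uvwwxwwxxxwvuuusmmnmmmmmmlllllllkkkkkklkkkkkkkkkkkkkkkkkkkkkkkklklkkkkkkkkkkkkkkkkkk
207 rrrquxwttsruvtqommmmmmmmlkllllllkkkkkkkkkkkkkkkkkkkkkkkkjkjkkkkkkkkkkkkkkkkkkkkkkkkk
209 ooppppppppppommmmmmmmmmllklkkkkkkkkkkkkkkkkkklkkkkkkkkjkkjkkkjkjkkkkkkkkkkkkkkkkkkkk
211 ppppppppoponmmmmmmmmmmllkkkkkkkkkklllllllllllllllllkkkjkjkjjjjjjkkkkkkkkkkkkkkkkkkkk
213 oooooooooooommmmmmmllllllkkkkkllllllllkjjjjjjjjjjjklllkkkkjjjjjjkkkkkkkkkkkkkkkkkkkk
215 ooooopoppooonmmlllmllllkkkkkklllllkihhhhhhhhhhhhhhghijkkkkkkjjjjjkkkkkkkkkkkkkkkkkkk
217 ooooooooooonnmmmlllmlllkkkllllkjhhhhhiihhhhhhhhhhhhhhhghijkkkkjjjjkkkkkkkkkkkkkkkkkk
219 qoooooooooonmmmmmlllllkkkllljhhhhihihhhhhhhhhhhhhhhhghhggggikkkkjjkkkkkkkkkkkkkkkkkk
221 yqoooooooooonllllllllkkkllkihhhihhhhhhhhhhhhhhhghgggggghgghghjkkkjjkkkkkkkkkkkkkkkkk
223 zxqonoooooonmlllmoprqmllljhhhhhhhhhhhhhhhhhhghhghgghgggggghgggjloqpnlkkkkkkkkkkkkkkk
225 zzyrnnnnnnopprssttttsmjjihhhhhhhhhhhhhghhghggggggggggggggggggggjpttttsrqpnlkjkkjkkkl
227 zzzzuqrsstttttttttttqiihhhhhhhhhhhggggghggggggggggggggggg
[... 2677 characters left out ...]
hrviggggghhkqstttttt
289 tttttttsrnhhhggggjtztigggggggjwzzzzzzzzzzzzzzzzzzzzzzzylggggggghrzynggggghhkqstttttt
291 tttttttsrohhhhgggoxzztgggggggggmwzzzzzzzzzzzzzzzzzzzzpgggggggggpzzzsgfggghhmrssttttt
293 ttttttsssphhhggghszzzzulggggggggghnvzzzzzzzzzzzzzzvmgggggggggjszzzzxgggggghmsssttttt
295 ttttttsssphhhgggiszzzzzzytiggggggggggghlqttrnnlggggggggggghpxzzzzzzymgggghgmsssstttt
297 rrrrrrrqqohhhhhgluyyyyyyyyxskghggggggghhhhhhggghgghggghgiovyzzzzzzzxogghhhhlqqqrrrrr
299 jjjjkjkjjjkkjkkkjkjjjjjjjkkjjjkkkkkkkjkjjjjkkkkkkkkjjjjjkkkkjjkjkjkkjkjkkjjjjjjjjjjj
[[323.61824583 232.18262398]
 [323.65396954 235.57087237]
 [323.67263656 237.34136326]
 [323.97874862 266.37484997]
 [324.12834665 280.56361627]]
```

servo_tool --series '[[[0,0,0],[0,0,0],0.4],[[0,0,0],[0,0,0],0.4],[[0,0,0],[0,0,0.018],0.4],[[0,0,0],[0,0,0.018],0.4]]'

```text
t: 47.62
tcp_pos: [556.2, -423.4, 90.4]
tcp_rot: [-0.0, 0.158, 0.987, 0.0]
contact_force: [-0.2, 0.2, -0.1]
gripper_width: 0.401
```

servo_tool --force 15 --series '[[[0,0,0],[0,0,0],0.3],[[0,0,0],[0,0,0],0.25],[[0,0,0],[0,0,0],0.0]]'

```text
t: 48.0
tcp_pos: [556.3, -423.4, 90.7]
tcp_rot: [-0.0, 0.158, 0.987, -0.0]
contact_force: [0.0, 0.0, -0.8]
gripper_width: 0.26
```

servo_tool --series '[[[0,0,0],[0,0,0],0.0],[[0,0,0],[0,0,0],0.0],[[0,0,0],[0,0,0],0.0]]'

```text
t: 48.38
tcp_pos: [556.3, -423.5, 90.7]
tcp_rot: [-0.0, 0.158, 0.987, -0.0]
contact_force: [-0.5, 0.2, -0.1]
gripper_width: 0.261
```

servo_tool --series '[[[0,0,0],[0,0,0],0.5],[[0,0,0],[0,0,0],0.5],[[0,0,0],[0,0,-0.3],0.5],[[0,0,0],[0,0,-0.7],0.5],[[0,0,0],[0,0,-1],0.5],[[0,0,0],[0,0,-1],0.5]]'

```text
t: 49.12
tcp_pos: [557.1, -424.1, 172.6]
tcp_rot: [0.001, 0.158, 0.987, -0.001]
contact_force: [-0.5, -0.1, -0.8]
gripper_width: 0.503
```

servo_tool --series '[[[0,-0.1,0],[0,0,-0.2],0.5],[[0,-0.2,0],[0,0,-0.4],0.5],[[0,-0.3,0],[0,0,-0.6],0.5],[[0,-0.4,0],[0,0,-0.6],0.5],[[0,-0.5,0],[0,0,-0.6],0.5],[[0,-0.556,0],[0,0,-0.6],0.5],[[0,-0.556,0],[0,0,-0.6],0.5],[[0,-0.556,0],[0,0,-0.6],0.5]]'

```text
t: 50.12
tcp_pos: [578.5, -399.3, 259.8]
tcp_rot: [0.38, 0.179, 0.905, -0.066]
contact_force: [0.6, -0.8, -0.3]
gripper_width: 0.502
```

```bash
python3 -c "
from workcell import ctrl
from geo import *
np.set_printoptions(precision=3,suppress=True)
s=ctrl.sense(); print(s['joint_pos'],s['joint_vel'],s['tcp_pos']);print(rot(s['tcp_rot']))"
```

```text
[ 0.728  0.152 -0.146  2.127 -1.021  0.162  2.731] [-0.055  0.017  0.08  -0.012 -0.002 -0.011 -0.001] [ 578.502 -399.322  259.757]
[[-0.646  0.375  0.665]
 [ 0.274  0.927 -0.256]
 [-0.712  0.017 -0.702]]
```

servo_tool --series '[[[0,0.1,0],[0,0,0],0.5],[[0,0.2,0],[0,0,0],0.5],[[0,0.3,0],[0,0,0],0.5],[[0,0.4,0],[0,0,0],0.5],[[0,0.5,0],[0,0,0],0.5],[[0,0.556,0],[0,0,0],0.5],[[0,0.556,0],[0,0,0],0.5],[[0,0.556,0],[0,0,0],0.5]]'

```text
t: 51.12
tcp_pos: [579.2, -399.2, 259.3]
tcp_rot: [-0.038, 0.19, 0.981, 0.015]
contact_force: [-0.1, -1.1, -0.1]
gripper_width: 0.5
```

```bash
python3 -c "
from workcell import ctrl
from geo import *
np.set_printoptions(precision=3,suppress=True)
s=ctrl.sense(); print(s['joint_pos'],s['joint_vel'],s['tcp_pos']);print(rot(s['tcp_rot']))
T=rot(s['tcp_rot']); a=np.radians(-18); Td=np.array([[-np.cos(a),-np.sin(a),0],[-np.sin(a),np.cos(a),0],[0,0,-1]])
print(R.from_matrix(T.T@Td).as_rotvec()*180/np.pi/90, T.T@(np.array([556.8,-423,200])-s['tcp_pos'])/80)"
```

```text
[ 0.268  0.512  0.375  1.422 -0.183  1.325  1.846] [ 0.011 -0.036 -0.005  0.014  0.     0.004  0.   ] [ 579.212 -399.179  259.287]
[[-0.925  0.374 -0.068]
 [ 0.372  0.927  0.044]
 [ 0.079  0.015 -0.997]]
[ 0.012 -0.05  -0.043] [ 0.09  -0.392  0.745]
```

servo_tool --series '[[[0.006,-0.025,-0.1],[0.045,-0.2,0.3],0.5],[[0.012,-0.05,-0.191],[0.09,-0.392,0.745],0.5],[[0.012,-0.05,-0.191],[0.09,-0.392,0.745],0.5],[[0.012,-0.05,-0.191],[0.09,-0.392,0.745],0.5],[[0.012,-0.05,-0.191],[0.09,-0.392,0.745],0.5],[[0.012,-0.05,-0.191],[0.09,-0.392,0.745],0.5]]'

```text
t: 51.88
tcp_pos: [557.8, -422.4, 201.5]
tcp_rot: [0.002, 0.041, 0.999, 0.004]
contact_force: [-0.1, 0.2, 0.7]
gripper_width: 0.497
```

```bash
cat > to.py <<'E'
# to.py x y z yaw : turn and shift numbers (from measured pose) to a tool-down pose
import sys
from workcell import ctrl
from geo import *
np.set_printoptions(precision=4,suppress=True)
s=ctrl.sense(); x,y,z,a=map(float,sys.argv[1:5]); T=rot(s['tcp_rot']); a=np.radians(a)
Td=np.array([[-np.cos(a),-np.sin(a),0],[-np.sin(a),np.cos(a),0],[0,0,-1]])
print(s['t'],s['tcp_pos'],'turn',R.from_matrix(T.T@Td).as_rotvec()/(np.pi/2),'shift',T.T@(np.array([x,y,z])-s['tcp_pos'])/80, s['contact_force'],s['gripper_width'])
E
python3 to.py 556.8 -423 119 -4.7
python3 snap.py q wrist >/dev/null; python3 - <<'E'
from geo import *
i,c=load('q_wrist'); g=cv2.cvtColor(i,cv2.COLOR_BGR2GRAY)
b=(g>130).astype(np.uint8); n,L,st,ce=cv2.connectedComponentsWithStats(b)
u=proj(c,[[556.7,-423,137]])[0].astype(int); k=L[u[1],u[0]]; print(u,st[k],ce[k],plane(c,ce[k],137))
E
```

```text
51.875 [ 557.8146 -422.4295  201.5219] turn [ 0.0058  0.0024 -0.0002] shift [ 0.0159 -0.0175  1.0314] [-0.0878  0.1774  0.7187] 0.49715760226207556
[321 209] [313 202  17  16 211] [320.87203791 209.78672986] [[ 556.62157155 -423.20191394  137.        ]]
```

servo_tool --series '[[[0.006,0.002,0],[0.015,-0.017,0.3],0.5],[[0.006,0.002,0],[0.015,-0.017,0.6],0.5],[[0.006,0.002,0],[0.015,-0.017,0.85],0.5],[[0.006,0.002,0],[0.015,-0.017,0.95],0.5],[[0.006,0.002,0],[0.015,-0.017,0.95],0.5],[[0.006,0.002,0],[0.015,-0.017,0.95],0.5],[[0.006,0.002,0],[0.015,-0.017,0.95],0.5]]'

```text
t: 52.8
tcp_pos: [556.2, -423.5, 125.5]
tcp_rot: [0.0, 0.041, 0.999, -0.0]
contact_force: [-0.8, 0.5, 0.2]
gripper_width: 0.498
```

```bash
python3 to.py 556.7 -423.1 119 -4.7
```

```text
52.8 [ 556.2493 -423.4935  125.5437] turn [-0.0003  0.0005 -0.0002] shift [-0.0052  0.0054  0.0818] [-0.7621  0.4781  0.2304] 0.4976407507869633
```

servo_tool --series '[[[0,0,0],[-0.005,0.005,0.05],0.4],[[0,0,0],[-0.005,0.005,0.082],0.35],[[0,0,0],[-0.005,0.005,0.082],0.35],[[0,0,0],[-0.005,0.005,0.082],0.3]]'

```text
t: 53.3
tcp_pos: [556.4, -422.9, 118.2]
tcp_rot: [-0.0, 0.041, 0.999, 0.0]
contact_force: [0.1, 0.2, -1.1]
gripper_width: 0.305
```

servo_tool --force 10 --series '[[[0,0,0],[0,0,0],0.2],[[0,0,0],[0,0,0],0.0],[[0,0,0],[0,0,0],0.0],[[0,0,0],[0,0,0],0.0]]'

```text
t: 53.8
tcp_pos: [556.4, -422.9, 118.3]
tcp_rot: [-0.0, 0.041, 0.999, -0.0]
contact_force: [0.7, -1.2, 1.0]
gripper_width: 0.261
```

servo_tool --force 50 --series '[[[0,0,0],[0,0,0],0.0],[[0,0,0],[0,0,0],0.0],[[0,0,0],[0,0,0],0.0],[[0,0,0],[0,0,0],0.0]]'

```text
t: 54.3
tcp_pos: [556.4, -422.9, 118.3]
tcp_rot: [-0.0, 0.041, 0.999, -0.0]
contact_force: [-0.1, -0.2, 1.4]
gripper_width: 0.253
```

```bash
python3 to.py 556.7 -423.1 119 -4.7
```

```text
54.3 [ 556.3739 -422.9361  118.2843] turn [-0.     -0.0001 -0.0002] shift [-0.0042 -0.0017 -0.0089] [-0.1195 -0.1543  1.3871] 0.25295425123098597
```

servo_tool --series '[[[0,0,0],[0,0,-0.1],0.0],[[0,0,0],[0,0,-0.3],0.0],[[0,0,0],[0,0,-0.55],0.0],[[0,0,0],[0,0,-0.8],0.0],[[0,0,0],[0,0,-1],0.0]]'

```text
t: 54.92
tcp_pos: [556.7, -423.0, 200.3]
tcp_rot: [0.0, 0.041, 0.999, -0.0]
contact_force: [-0.2, -0.0, -0.7]
gripper_width: 0.251
```

servo_tool --series '[[[0,0,0],[0.005,0.15,-0.25],0.0],[[0,0,0],[0.015,0.45,-0.25],0.0],[[0,0,0],[0.031,0.877,-0.25],0.0]]'

```text
t: 55.3
tcp_pos: [559.5, -350.6, 217.8]
tcp_rot: [-0.0, 0.041, 0.999, 0.0]
contact_force: [0.0, 1.6, -0.9]
gripper_width: 0.254
```

servo_tool --series '[[[0,0,0],[0.015,0.45,0],0.0],[[0,0,0],[0.031,0.877,0],0.0]]'

```text
t: 55.55
tcp_pos: [562.7, -279.1, 217.5]
tcp_rot: [-0.001, 0.04, 0.999, 0.001]
contact_force: [0.0, 0.5, -0.8]
gripper_width: 0.252
```

servo_tool --series '[[[0,0,0],[0.015,0.45,0],0.0],[[0,0,0],[0.031,0.877,0],0.0]]'

```text
t: 55.8
tcp_pos: [565.8, -209.1, 217.6]
tcp_rot: [-0.001, 0.04, 0.999, 0.0]
contact_force: [0.3, 0.2, -0.8]
gripper_width: 0.254
```

servo_tool --series '[[[0,0,0],[0.015,0.45,0],0.0],[[0,0,0],[0.031,0.877,0],0.0]]'

```text
t: 56.05
tcp_pos: [568.8, -139.1, 217.6]
tcp_rot: [-0.001, 0.04, 0.999, 0.0]
contact_force: [0.1, 0.2, -1.9]
gripper_width: 0.255
```

servo_tool --series '[[[0,0,0],[0.01,0.35,0],0.0],[[0,0,0],[0.02,0.65,0],0.0],[[0,0,0],[0.031,0.877,0],0.0],[[0,0,0],[0.031,0.877,0],0.0],[[0,0,0],[0.031,0.877,0],0.0],[[0,0,0],[0.031,0.877,0],0.0],[[0,0,0],[0.031,0.877,0],0.0]]'

```text
t: 56.92
tcp_pos: [572.8, -72.9, 218.2]
tcp_rot: [-0.0, 0.042, 0.999, -0.0]
contact_force: [0.1, -0.2, 0.0]
gripper_width: 0.254
```

```bash
python3 to.py 572.7 -72.2 190 -4.7; python3 snap.py r wrist scene top>/dev/null; python3 - <<'E'
from geo import *
np.set_printoptions(precision=1,suppress=True)
from workcell import ctrl
s=ctrl.sense(); T=rot(s['tcp_rot'])
i,c=load('r_wrist'); g=cv2.cvtColor(i,cv2.COLOR_BGR2GRAY)
b=(g>130).astype(np.uint8); n,L,st,ce=cv2.connectedComponentsWithStats(b)
P=s['tcp_pos']+T@np.array([0,0,-18.7]); u=proj(c,P)[0].astype(int); k=L[u[1],u[0]]; C=ce[k]; W=plane(c,C,P[2])[0]; print(u,st[k],C,W,'in tool frame',T.T@(W-s['tcp_pos']))
i,c=load('q_wrist');
j,d=load('r_scene'); tip=s['tcp_pos']+T@np.array([0,0,101.3]); u=proj(d,tip)[0].astype(int); print('tip',tip,u)
cv2.imwrite('pics/crop_r.png',cv2.resize(j[u[1]-75:u[1]+45,u[0]-80:u[0]+80],(800,600),interpolation=2))
E
```

```text
56.925 [572.8041 -72.9262 218.1855] turn [-0.     -0.0002 -0.0009] shift [0.0019 0.009  0.3523] [ 0.0675 -0.1557  0.03  ] 0.2538755119646711
[323 256] [310 246  25  23 433] [322.2 257.1] [573.2 -73.3 236.9] in tool frame [ -0.4  -0.7 -18.7]
tip [572.8 -72.5 116.9] [343 191]
```

View pics/crop_r.png

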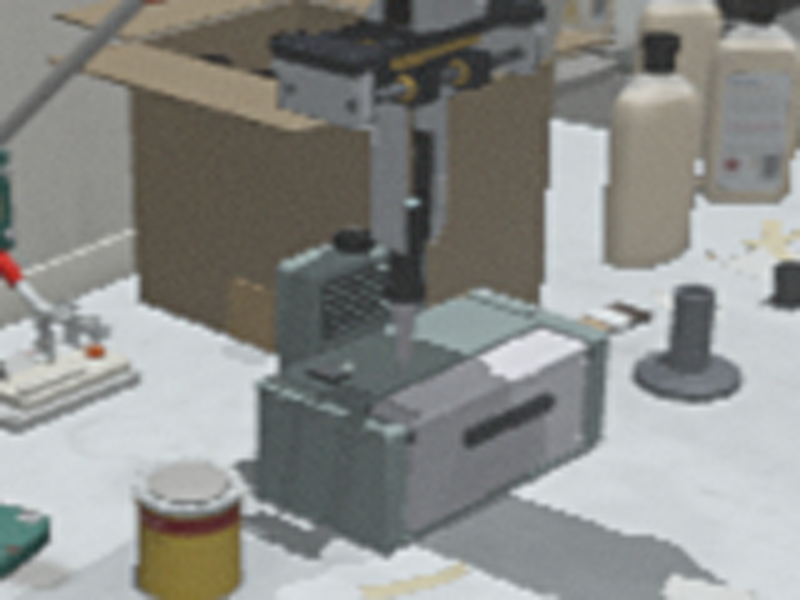

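servo_tool --series '[[[0,0,0],[0.002,0.004,0.1],0.0],[[0,0,0],[0.002,0.004,0.2],0.0],[[0,0,0],[0.002,0.004,0.3],0.0],[[0,0,0],[0.002,0.004,0.3],0.0],[[0,0,0],[0.002,0.004,0.3],0.0],[[0,0,0],[0.002,0.004,0.3],0.0]]'

```text
t: 57.82
tcp_pos: [572.9, -71.9, 194.5]
tcp_rot: [0.0, 0.041, 0.999, 0.0]
contact_force: [-0.3, 0.3, -2.3]
gripper_width: 0.251
```

```bash
python3 to.py 572.6 -72.2 190 -4.7
```

```text
57.825 [572.9166 -71.9202 194.5125] turn [ 0.0001  0.0001 -0.0002] shift [ 0.0037 -0.0038  0.0564] [-0.2804  0.2683 -2.3359] 0.2513878508713591
```

servo_tool --series '[[[0,0,0],[0.004,-0.004,0.03],0.0],[[0,0,0],[0.004,-0.004,0.06],0.0],[[0,0,0],[0.004,-0.004,0.09],0.0],[[0,0,0],[0.004,-0.004,0.12],0.0],[[0,0,0],[0.004,-0.004,0.12],0.0],[[0,0,0],[0.004,-0.004,0.12],0.0]]'

```text
t: 58.58
tcp_pos: [572.4, -72.2, 184.7]
tcp_rot: [-0.0, 0.041, 0.999, 0.0]
contact_force: [0.7, -0.3, -0.9]
gripper_width: 0.252
```

```bash
cat > avg.py <<'E'
from workcell import ctrl,vision
import numpy as np
F=[];P=[]
for k in range(6):
    vision.snapshot('top'); s=ctrl.sense(); F.append(s['contact_force']);P.append(s['tcp_pos'])
e=np.radians(-4.7); ex=np.array([np.cos(e),np.sin(e)]);ey=np.array([-ex[1],ex[0]]); F=np.mean(F,0);p=np.mean(P,0)
q=p[:2]-[625,-171.3]
print(s['t'],p.round(2),'ext frame',round(q@ex,2),round(q@ey,2),'F ex,ey,z',(F[:2]@ex).round(2),(F[:2]@ey).round(2),F[2].round(2),s['torque'].round(3))
E
python3 avg.py
```

```text
58.875 [572.43 -72.18 184.69] ext frame -60.51 94.48 F ex,ey,z 0.11 0.2 -0.71 [ 0.011  0.002 -0.025]
```

servo_tool --series '[[[0,0,0],[0,0,0.015],0.0],[[0,0,0],[0,0,0.03],0.0],[[0,0,0],[0,0,0.045],0.0],[[0,0,0],[0,0,0.052],0.0],[[0,0,0],[0,0,0.052],0.0]]'

```text
t: 59.5
tcp_pos: [572.4, -72.2, 180.4]
tcp_rot: [-0.0, 0.041, 0.999, 0.0]
contact_force: [-0.3, 0.1, 1.1]
gripper_width: 0.252
```

```bash
python3 avg.py
```

```text
59.8 [572.42 -72.17 180.51] ext frame -60.53 94.48 F ex,ey,z 0.2 0.43 0.5 [-0.015 -0.036 -0.039]
```

servo_tool --series '[[[0,0,0],[-0.037,0,0],0.0],[[0,0,0],[-0.074,0,0],0.0],[[0,0,0],[-0.111,0,0],0.0],[[0,0,0],[-0.149,0,0],0.0],[[0,0,0],[-0.186,0,0],0.0],[[0,0,0],[-0.223,0,0],0.0],[[0,0,0],[-0.26,0,0],0.0],[[0,0,0],[-0.297,0,0],0.0],[[0,0,0],[-0.335,0,0],0.0],[[0,0,0],[-0.372,0,0],0.0],[[0,0,0],[-0.409,0,0],0.0],[[0,0,0],[-0.446,0,0],0.0]]'

```text
t: 61.3
tcp_pos: [608.1, -75.1, 180.4]
tcp_rot: [-0.0, 0.041, 0.999, 0.0]
contact_force: [-1.7, 0.7, 1.3]
gripper_width: 0.253
```

```bash
cat > st.py <<'E'
from workcell import ctrl
import numpy as np
s=ctrl.sense();F=s['contact_force'];p=s['tcp_pos'];e=np.radians(-4.7); ex=np.array([np.cos(e),np.sin(e)]);ey=np.array([-ex[1],ex[0]]);q=p[:2]-[625,-171.3]
print(s['t'],p.round(2),'ext frame',round(q@ex,2),round(q@ey,2),'F ex,ey,z',(F[:2]@ex).round(2),(F[:2]@ey).round(2),F[2].round(2),s['torque'].round(3),s['gripper_width'])
E
python3 st.py
```

```text
61.3 [608.13 -75.12 180.45] ext frame -24.7 94.48 F ex,ey,z -1.79 0.54 1.27 [0.016 0.357 0.001] 0.252655092149515
```

servo_tool --series '[[[0,0,0],[0.005,-0.039,0],0.0],[[0,0,0],[0.006,-0.079,0],0.0],[[0,0,0],[0.006,-0.118,0],0.0],[[0,0,0],[0.006,-0.158,0],0.0],[[0,0,0],[0.006,-0.197,0],0.0],[[0,0,0],[0.006,-0.236,0],0.0],[[0,0,0],[0.006,-0.276,0],0.0],[[0,0,0],[0.006,-0.315,0],0.0],[[0,0,0],[0.006,-0.354,0],0.0],[[0,0,0],[0.006,-0.394,0],0.0],[[0,0,0],[0.006,-0.433,0],0.0],[[0,0,0],[0.006,-0.4725,0],0.0]]'

```text
t: 62.8
tcp_pos: [604.3, -113.0, 180.5]
tcp_rot: [-0.0, 0.041, 0.999, 0.0]
contact_force: [0.0, 0.7, 0.0]
gripper_width: 0.253
```

```bash
python3 st.py
```

```text
62.8 [ 604.33 -112.97  180.46] ext frame -25.38 56.44 F ex,ey,z -0.01 0.73 0.01 [ 0.345 -0.083  0.019] 0.2529761944500893
```

servo_tool --series '[[[0,0,0],[0,-0.039,0.003],0.0],[[0,0,0],[0,-0.079,0.006],0.0],[[0,0,0],[0,-0.118,0.006],0.0],[[0,0,0],[0,-0.158,0.006],0.0],[[0,0,0],[0,-0.197,0.006],0.0],[[0,0,0],[0,-0.236,0.006],0.0],[[0,0,0],[0,-0.276,0.006],0.0],[[0,0,0],[0,-0.315,0.006],0.0],[[0,0,0],[0,-0.354,0.006],0.0],[[0,0,0],[0,-0.394,0.006],0.0],[[0,0,0],[0,-0.433,0.006],0.0],[[0,0,0],[0,-0.4725,0.006],0.0]]'

```text
t: 64.3
tcp_pos: [601.2, -150.6, 180.0]
tcp_rot: [-0.0, 0.041, 0.999, 0.0]
contact_force: [0.9, 1.2, -0.3]
gripper_width: 0.251
```

```bash
python3 st.py
```

```text
64.3 [ 601.2  -150.64  179.96] ext frame -25.41 18.64 F ex,ey,z 0.85 1.25 -0.33 [ 0.427 -0.03   0.026] 0.25082950535677373
```

servo_tool --series '[[[0,0,0],[0,-0.039,0],0.0],[[0,0,0],[0,-0.079,0],0.0],[[0,0,0],[0,-0.118,0],0.0],[[0,0,0],[0,-0.158,0],0.0],[[0,0,0],[0,-0.197,0],0.0],[[0,0,0],[0,-0.236,0],0.0],[[0,0,0],[0,-0.276,0],0.0],[[0,0,0],[0,-0.315,0],0.0],[[0,0,0],[0,-0.354,0],0.0],[[0,0,0],[0,-0.394,0],0.0],[[0,0,0],[0,-0.433,0],0.0],[[0,0,0],[0,-0.4725,0],0.0]]'

```text
t: 65.8
tcp_pos: [598.1, -188.3, 180.0]
tcp_rot: [-0.0, 0.041, 0.999, 0.0]
contact_force: [0.5, 0.7, 1.2]
gripper_width: 0.258
```

```bash
python3 st.py
```

```text
65.8 [ 598.14 -188.29  179.96] ext frame -25.38 -19.13 F ex,ey,z 0.39 0.73 1.24 [0.345 0.003 0.019] 0.25786240082302386
```

Centred (torque about y ≈ 0), tip pressed. Continuing.

servo_tool --series '[[[0,0,0],[0,-0.039,0],0.0],[[0,0,0],[0,-0.079,0],0.0],[[0,0,0],[0,-0.118,0],0.0],[[0,0,0],[0,-0.158,0],0.0],[[0,0,0],[0,-0.197,0],0.0],[[0,0,0],[0,-0.236,0],0.0],[[0,0,0],[0,-0.276,0],0.0],[[0,0,0],[0,-0.315,0],0.0],[[0,0,0],[0,-0.354,0],0.0],[[0,0,0],[0,-0.394,0],0.0],[[0,0,0],[0,-0.433,0],0.0],[[0,0,0],[0,-0.4725,0],0.0]]'

```text
t: 67.3
tcp_pos: [595.0, -226.0, 180.0]
tcp_rot: [-0.0, 0.041, 0.999, 0.0]
contact_force: [0.1, 1.6, 0.7]
gripper_width: 0.253
```

```bash
python3 st.py
```

```text
67.3 [ 595.02 -225.96  179.96] ext frame -25.4 -56.94 F ex,ey,z -0.01 1.63 0.7 [ 0.392 -0.018  0.036] 0.2528203571868562
```

servo_tool --series '[[[0,0,0],[0,-0.039,0],0.0],[[0,0,0],[0,-0.079,0],0.0],[[0,0,0],[0,-0.118,0],0.0],[[0,0,0],[0,-0.157,0],0.0],[[0,0,0],[0,-0.196,0],0.0],[[0,0,0],[0,-0.235,0],0.0],[[0,0,0],[0,-0.274,0],0.0],[[0,0,0],[0,-0.313,0],0.0],[[0,0,0],[0,-0.352,0],0.0],[[0,0,0],[0,-0.391,0],0.0],[[0,0,0],[0,-0.43,0],0.0],[[0,0,0],[0,-0.467,0],0.0]]'

```text
t: 68.8
tcp_pos: [592.0, -263.2, 180.0]
tcp_rot: [-0.0, 0.041, 0.999, 0.0]
contact_force: [0.5, 1.0, 0.9]
gripper_width: 0.255
```

```bash
python3 st.py
```

```text
68.8 [ 591.96 -263.18  179.96] ext frame -25.4 -94.27 F ex,ey,z 0.37 1.04 0.87 [ 0.394 -0.014  0.007] 0.2549567016759522
```

servo_tool --series '[[[0,0,0],[0.037,0,0],0.0],[[0,0,0],[0.075,0,0],0.0],[[0,0,0],[0.112,0,0],0.0],[[0,0,0],[0.15,0,0],0.0],[[0,0,0],[0.187,0,0],0.0],[[0,0,0],[0.225,0,0],0.0],[[0,0,0],[0.262,0,0],0.0],[[0,0,0],[0.3,0,0],0.0],[[0,0,0],[0.337,0,0],0.0],[[0,0,0],[0.375,0,0],0.0],[[0,0,0],[0.412,0,0],0.0],[[0,0,0],[0.45,0,0],0.0]]'

```text
t: 70.3
tcp_pos: [555.9, -260.0, 180.0]
tcp_rot: [-0.0, 0.041, 0.999, 0.0]
contact_force: [0.6, 0.1, 1.3]
gripper_width: 0.249
```

```bash
python3 st.py
```

```text
70.3 [ 555.92 -260.    179.97] ext frame -61.58 -94.06 F ex,ey,z 0.56 0.14 1.27 [-0.012 -0.368  0.033] 0.2493348691867573
```

servo_tool --series '[[[0,0,0],[0.025,0,0],0.0],[[0,0,0],[0.025,0,-0.08],0.0],[[0,0,0],[0.025,0,-0.25],0.0],[[0,0,0],[0.025,0,-0.5],0.0]]'

```text
t: 70.8
tcp_pos: [553.9, -259.8, 220.8]
tcp_rot: [-0.001, 0.041, 0.999, 0.0]
contact_force: [-0.5, 0.1, -0.5]
gripper_width: 0.254
```

servo_tool --series '[[[0,0,0],[-0.02,-0.2,0],0.0],[[0,0,0],[-0.045,-0.45,0],0.0],[[0,0,0],[-0.066,-0.676,0],0.0]]'

```text
t: 71.18
tcp_pos: [554.3, -316.2, 219.3]
tcp_rot: [-0.001, 0.042, 0.999, -0.0]
contact_force: [0.2, 0.1, -0.6]
gripper_width: 0.253
```

servo_tool --series '[[[0,0,0],[-0.033,-0.34,0],0.0],[[0,0,0],[-0.066,-0.676,0],0.0]]'

```text
t: 71.42
tcp_pos: [555.2, -370.5, 219.2]
tcp_rot: [-0.001, 0.041, 0.999, 0.0]
contact_force: [0.6, 0.4, -0.3]
gripper_width: 0.253
```

servo_tool --series '[[[0,0,0],[-0.03,-0.3,0],0.0],[[0,0,0],[-0.055,-0.55,0],0.0],[[0,0,0],[-0.066,-0.676,0],0.0],[[0,0,0],[-0.066,-0.676,0],0.0],[[0,0,0],[-0.066,-0.676,0],0.0],[[0,0,0],[-0.066,-0.676,0],0.0]]'

```text
t: 72.18
tcp_pos: [556.9, -422.0, 220.1]
tcp_rot: [-0.0, 0.041, 0.999, 0.0]
contact_force: [-0.3, 0.4, -1.8]
gripper_width: 0.253
```

```bash
python3 to.py 556.4 -423 119 -4.7; python3 snap.py u wrist >/dev/null; python3 - <<'E'
from geo import *
np.set_printoptions(precision=1,suppress=True)
from workcell import ctrl
s=ctrl.sense(); T=rot(s['tcp_rot'])
i,c=load('u_wrist'); g=cv2.cvtColor(i,cv2.COLOR_BGR2GRAY)
b=(g>130).astype(np.uint8); n,L,st,ce=cv2.connectedComponentsWithStats(b)
P=s['tcp_pos']+T@np.array([0,0,-18.7]); u=proj(c,P)[0].astype(int); k=L[u[1],u[0]]; C=ce[k]; W=plane(c,C,P[2])[0]; print(u,st[k],C,W,'in tool frame',T.T@(W-s['tcp_pos']))
E
```

```text
72.175 [ 556.9063 -422.0495  220.1082] turn [ 0.0002 -0.      0.0005] shift [ 0.0053 -0.0127  1.2638] [-0.2866  0.443  -1.7557] 0.2528811044537409
[322 256] [311 246  24  23 441] [322.3 257.1] [ 557.3 -422.3  238.8] in tool frame [ -0.4  -0.1 -18.7]
```

servo_tool --series '[[[0,0,0],[0.004,-0.006,0.15],0.0],[[0,0,0],[0.004,-0.006,0.3],0.0],[[0,0,0],[0.004,-0.006,0.45],0.0],[[0,0,0],[0.004,-0.006,0.6],0.0],[[0,0,0],[0.004,-0.006,0.6],0.0],[[0,0,0],[0.004,-0.006,0.6],0.0]]'

```text
t: 72.97
tcp_pos: [556.3, -423.5, 172.2]
tcp_rot: [-0.0, 0.041, 0.999, -0.0]
contact_force: [0.0, -0.2, -0.4]
gripper_width: 0.257
```

```bash
python3 to.py 556.4 -423 118.3 -4.7
```

```text
72.975 [ 556.3127 -423.4916  172.2011] turn [-0.0001 -0.     -0.0002] shift [-0.0006  0.0063  0.6738] [ 0.006  -0.1626 -0.3633] 0.2569517989098768
```

servo_tool --series '[[[0,0,0],[0,0.006,0.1],0.0],[[0,0,0],[0,0.006,0.2],0.0],[[0,0,0],[0,0.006,0.3],0.0],[[0,0,0],[0,0.006,0.4],0.0],[[0,0,0],[0,0.006,0.5],0.0],[[0,0,0],[0,0.006,0.58],0.0],[[0,0,0],[0,0.006,0.63],0.0],[[0,0,0],[0,0.006,0.63],0.0]]'

```text
t: 73.97
tcp_pos: [556.1, -422.8, 121.3]
tcp_rot: [-0.0, 0.041, 0.999, 0.0]
contact_force: [-0.1, -0.7, -0.6]
gripper_width: 0.251
```

```bash
python3 to.py 556.4 -423 118.3 -4.7
```

```text
73.975 [ 556.1467 -422.7626  121.3219] turn [ 0.0001 -0.0004 -0.0001] shift [-0.0034 -0.0027  0.0378] [-0.0988 -0.6924 -0.5737] 0.25104571767414907
```

Free of the tube walls; seat the collar, release and withdraw.

servo_tool --series '[[[0,0,0],[-0.003,-0.003,0.015],0.0],[[0,0,0],[-0.003,-0.003,0.03],0.0],[[0,0,0],[-0.003,-0.003,0.034],0.0],[[0,0,0],[-0.003,-0.003,0.034],0.0]]'

```text
t: 74.47
tcp_pos: [556.4, -423.1, 118.9]
tcp_rot: [-0.0, 0.041, 0.999, 0.0]
contact_force: [0.2, -0.6, -1.5]
gripper_width: 0.254
```

servo_tool --force 10 --series '[[[0,0,0],[0,0,0],0.26],[[0,0,0],[0,0,0],0.28],[[0,0,0],[0,0,0],0.35],[[0,0,0],[0,0,0],0.5],[[0,0,0],[0,0,0],0.6],[[0,0,0],[0,0,0],0.6]]'

```text
t: 75.22
tcp_pos: [556.5, -423.1, 118.8]
tcp_rot: [-0.0, 0.041, 0.999, 0.0]
contact_force: [1.2, 0.1, 0.3]
gripper_width: 0.591
```

servo_tool --series '[[[0,0,0],[0,0,-0.2],0.6],[[0,0,0],[0,0,-0.5],0.6],[[0,0,0],[0,0,-0.8],0.6],[[0,0,0],[0,0,-1],0.6]]'

```text
t: 75.72
tcp_pos: [556.8, -423.4, 201.1]
tcp_rot: [0.001, 0.041, 0.999, -0.0]
contact_force: [-0.0, 0.6, 0.5]
gripper_width: 0.598
```

servo_tool --series '[[[0,0,0],[0,0.3,-0.3],0.6],[[0,0,0],[0,0.7,-0.3],0.6],[[0,0,0],[0,1,-0.3],0.6]]'

```text
t: 76.1
tcp_pos: [563.3, -342.1, 223.6]
tcp_rot: [0.0, 0.041, 0.999, 0.0]
contact_force: [0.6, -0.2, -0.2]
gripper_width: 0.6
```

servo_tool --series '[[[0,0,0],[0.1,0.35,0],0.6],[[0,0,0],[0.3,0.7,0],0.6],[[0,0,0],[0.4,0.8,0],0.6],[[0,0,0],[0.4,0.8,0],0.6],[[0,0,0],[0.4,0.8,0],0.6],[[0,0,0],[0.4,0.8,0],0.6]]'

```text
t: 76.85
tcp_pos: [536.5, -277.9, 222.7]
tcp_rot: [-0.0, 0.042, 0.999, -0.0]
contact_force: [-0.4, 0.6, 0.6]
gripper_width: 0.599
```

```bash
python3 to.py 556.4 -423 118.3 -4.7;python3 snap.py v wrist top scene>/dev/null; python3 - <<'E'
from geo import *
np.set_printoptions(precision=1,suppress=True)
i,c=load('v_wrist');j,d=load('v_scene');t,e=load('v_top')
print(proj(c,[[556.7,-423,137],[600,-168,90]]),proj(e,[[556.7,-423,137],[600,-168,90]]),proj(d,[[556.7,-423,100]]))
g=cv2.cvtColor(i,cv2.COLOR_BGR2GRAY); b=(g>130).astype(np.uint8); n,L,st,ce=cv2.connectedComponentsWithStats(b)
u=proj(c,[[556.7,-423,137]])[0].astype(int)
if 0<=u[0]<640 and 0<=u[1]<400: k=L[u[1],u[0]]; print('disc',st[k],ce[k],plane(c,ce[k],137))
cv2.imwrite('pics/mix_v.png',np.vstack([cv2.resize(i,(480,300)),cv2.resize(j[90:240,270:510],(480,300),interpolation=2)]))
E
```

```text
76.85 [ 536.5034 -277.8589  222.7338] turn [-0.0002 -0.0003 -0.0008] shift [-0.3994 -1.787   1.3057] [-0.402   0.5819  0.5575] 0.5986572036220568
[[167.3 237.6]
 [427.8 240.2]] [[466.1 222.6]
 [375.8 208.5]] [[402.3 166.9]]
disc [159 231  15  14 164] [166.2 238. ] [[ 557.  -424.1  137. ]]
```

View pics/mix_v.png

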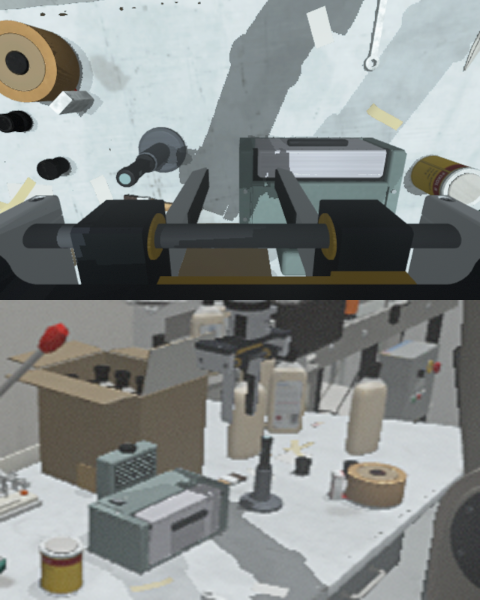

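```bash
python3 -c "
from workcell import ctrl
print(ctrl.sign_off())"
```

```text
the job is handed in; nothing more can be done
None
```

The job is done and handed in at about 77 s of simulated time; the hand-in gave no verdict.

**Cartridges:** All four white cartridges are upright, one to each pocket. I checked this with a picture before closing the drawer.

**Drawer:** I pushed it home by the finger pull. The force rose to about 11 N through the catch, dropped to 3 N, then rose to 14 N where it stopped. The head was still flush with the housing in the last picture.

**Leak pass:** I made one pass from front left, across the rear, to front right. Speed was about 24–25 mm/s, with the tip pressed in by roughly 3 mm. That depth comes from the tool height; force readings agreed only roughly, because they scatter by about 1 N.

- At the left rear corner the pen pressed on something with about 1.8 N, probably the rear wall. I shifted the path 0.5 mm forward, and after that the sideways force stayed near zero.
- The pass includes a short touch-down stop of about 0.3 s at its start point.

**Pen:** It hangs in its stand again. Its head was found within about 1 mm of where it started. I held it by the round 25 mm head instead of the square grip. From above the fingers met the head first, and tilting the tool to reach the grip ran into joint limits. It did not shift in the fingers that I could see.

**Other things:** The arm was clear of everything at the end. The items on the bench that the last pictures show looked undisturbed; the tape roll and the hand press's body were outside those views. I saw no cartridge knocked aside.

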